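Pack and lock the specimen chest

ROBOT

A 6-joint arm with a two-finger parallel gripper is mounted at the origin on the work surface. World frame = base frame: x ahead of the robot, y to its left, z up, the work surface at z = 0. Lengths are in m, angles in rad, forces in N, time in s.
With the tool pointing down it reaches from about 0.25 to 0.725 m from the base axis. Payload 4 kg.
Tool frame: the origin (TCP) lies at the very end of the fingers, on their centre line; the grasp point (between the pads) lies 19 mm behind it; x points along the fingers, z is the direction in which the jaws open and shut, and the axes are right-handed (so a half turn about x gives the same grasp; the last joint's range is limited). The gripper opens to 85 mm and grips with 20 to 120 N. Pads are 22 mm wide; open, the fingers measure 114 mm over their backs; the gripper's body (76 mm by 85 mm) begins 54 mm behind the grasp point. The pads swing forward as they close: fully open they stand 13 mm farther back than shut.
Start: joints at [-1.277, 0.241, 0.005, 1.335, 0, 1.571], TCP at [0.145, -0.479, 0.231] pointing down, gripper open.
Joint ranges: [-2.72, 2.72], [-1.05, 1.87], [-1.09, 1.28], [-1.99, 2.15], [-1.42, 1.44], [-3.14, 3.14]. Speed limits (rad/s): [2.79, 2.79, 3.14, 3.14, 3.14, 3.14].

INTERFACE

Orientations are given as a unit quaternion [x, y, z, w].
In Python, from workcell import bot gives the robot as it stands.
- The arm moves only by the tool step_arm, never from a script. Its argument "series" is a list of rows, each an object of numbers: "x", "y", "z": the shift along the world's x, y, z in cm; "twist": the turn about the world's z in degrees; "jaw": the finger opening in cm, from 0 to 8.54. In form: [{"x": .., "y": .., "z": .., "twist": .., "jaw": ..}, ...]. A call has 1 to 10 rows; each row is the pose to reach, as a shift and turn from the pose measured when the call began; what a row does not reach only later rows make up. A row lasts 1/12 s, in which the tool goes at most 41.7 mm and 7.16 degrees, less where a joint would pass 70% of its speed; a pose out of reach is approached as far as the arm can. A call with a gripper value outside its range is refused whole. The fingers move at their own pace and stop on an object; the grip force is fixed at half the most. Time passes only in rows, so rows that repeat a pose let the fingers close. It gives the time, the measured TCP pose, the force and the opening at its end, in the units of the state.
- bot.get_obs(): the state, without advancing time (a new reading comes with each control period).
- bot.camera(name): name is "scene" or "top" or "wrist"; returns (picture, depth): 420x560x3 uint8, red, green, blue; 420x560 float32, m along the optical axis (not along the pixel's ray), 0 where there is no reading.
- bot.camera_info(name): a dict with "camera_matrix" (3x3 intrinsics, pixels), "R" (3x3) and "t" (3): a world point X has camera coordinates R X + t; the wrist camera has in their place "mount" (4x4, takes a point from camera to tool coordinates, whose origin is the TCP and whose axes are the tool frame's). Camera axes: x right, y down, z forward; pixel columns grow to the right and rows downward; lengths in m; the calibration is good to about 2 mm. A picture is of the moment at which its call begins: read the wrist's pose just before it. camera_info takes no time and is no camera call.
- bot.job_done(): hands the job in, once; it reports no verdict.
The state is a dict: "clock": time; "joint_pos": joint angles; "joint_vel": joint speeds; "tau": joint torques, N m; "eef_pos": TCP position; "tool_rot": TCP orientation; "ft_force": force on the tool from outside, world axes, zero at the start; "ft_torque": the same for the moment, N m; "grip_width": finger opening in m.
Only numpy, scipy, OpenCV 4.12 (cv2) and the standard library are available. Lean on these libraries where they do the work, as an engineer would, in place of code of your own. Each camera call takes 0.05 s, during which the arm holds its last target.

TASK

Stand every specimen bottle from the mat upright in its own compartment of the chest, then seat the loose lid fully down on the chest's two alignment pegs, with its staple on the hasp's side. Then swing the hasp over so that it lies flat with the staple standing through its slot, and push the locking pin through the staple's loop until its grip block meets the hasp, leaving it there. Leave the red-capped cup on the bench where it is.

Things in the scene. Friction and masses are not known exactly. Their poses are not given: they have to be found in the camera images.
- chest: grey open-topped chest, fixed, outside 182 x 182 mm, rim 92 mm high, walls 16 mm thick, inside floor at 12 mm. A cross of dividers 4 mm thick, tops at 40 mm, makes four compartments centred at x, y = +-39 mm, one bottle each. Origin: centre of its underside, z up. The hasp is hinged on its -y wall.
- rim (a point): centre of the chest's mouth, 92 mm above its origin, axes as the chest's. Two steel pegs, 9 mm thick, stand 24 mm up from the rim at (x, y) = (+83, +50) and (-83, +15) mm; they taper to a point from 14 mm up.
- hasp_hinge (a point): middle of the hasp's hinge axis, at (0, -104, 109) mm from the chest's origin; the axis runs along the chest's x
- hasp (a joint): angle (rad) of the hasp, a steel strap 36 mm wide, 84 long, 4 thick, with a slot 16 wide from 24 to 70 mm from the hinge. 0: flat over the seated lid (1 mm above it), pointing to the chest's +y; 1.57: upright; starts leaning outward at 1.95 to 2.4, stop at 2.6. Stiff hinge (0.05 N m): it stays where left, so push it over, then press it down.
- hasp_tip (a point): middle of the free end of the hasp strap, 84 mm from the hinge; moves with the strap
- lid: grey loose lid, plate 190 x 190 x 14 mm, 0.3 to 0.6 kg, with a bar handle and a staple on top and two 13 mm through holes at (x, y) = (+83, +50) and (-83, +15) mm for the chest's pegs: it fits one way only, its x and y along the chest's. Origin: centre of its underside, which is at point rim when seated. Starts flat on the bench.
- handle (a point): middle of the lid's black bar handle, 50 mm above the lid's origin; the bar runs along the lid's x, 100 mm long, 14 wide, 12 high, with 30 mm free below it between its two feet, which are 76 mm apart
- staple (a point): centre of the staple's opening, (0, -61, 27) mm from the lid's origin. Steel loop 26 mm wide (y), 6 thick (x), top 28 mm above the lid's top; opening 16 mm wide (y), 24 mm high from the lid's top, of which the hasp then takes up 5. The pin passes along the lid's x, from either side. The hasp's slot drops over it, 43 mm from the hinge.
- pin: locking pin, 0.08 kg: black grip block 36 (x) x 36 (y) x 34 (z) mm; a round-ended steel rod 8 mm thick sticks 70 mm out of its +x face, axis 12 mm above the block's underside. Origin: centre of that underside, z up. Starts standing on the block, rod level; so it also stands on the lid when home, block against the hasp strap's edge.
- pin_mid (a point): point on the rod's axis, (40, 0, 12) mm from the pin's origin, 22 mm in front of the block; lies in the staple's opening when the pin is home
- mat: thin dark rubber mat, 190 x 190 x 2 mm, fixed, on which the bottles start; origin at the centre of its underside
- cup: bystander: clear specimen cup with a red cap, 68 mm across, 74 mm high; origin centre of underside
- bottle0: specimen bottle (three or four are present, None if absent; all alike): squat white body 56 mm across, shoulder sloping in from 34 to 44 mm height, grey round cap 28 mm across from 46 to 72 mm height, which is the top; about 0.1 kg, heavy at the bottom. Origin: centre of its underside, z up the bottle. Starts upright on the dark mat.
- bottle1: specimen bottle (three or four are present, None if absent; all alike): squat white body 56 mm across, shoulder sloping in from 34 to 44 mm height, grey round cap 28 mm across from 46 to 72 mm height, which is the top; about 0.1 kg, heavy at the bottom. Origin: centre of its underside, z up the bottle. Starts upright on the dark mat.
- bottle2: specimen bottle (three or four are present, None if absent; all alike): squat white body 56 mm across, shoulder sloping in from 34 to 44 mm height, grey round cap 28 mm across from 46 to 72 mm height, which is the top; about 0.1 kg, heavy at the bottom. Origin: centre of its underside, z up the bottle. Starts upright on the dark mat.
- bottle3: specimen bottle (three or four are present, None if absent; all alike): squat white body 56 mm across, shoulder sloping in from 34 to 44 mm height, grey round cap 28 mm across from 46 to 72 mm height, which is the top; about 0.1 kg, heavy at the bottom. Origin: centre of its underside, z up the bottle. Starts upright on the dark mat.

How it is judged:
On the way, in this order (a step that is already met when the one before it is completed fails the run):
1. every bottle present stands upright on the chest's floor (z of bottle0 in the frame of chest between 0.006 and 0.022 m and x of bottle0 in the frame of chest between -0.075 and 0.075 m and y of bottle0 in the frame of chest between -0.075 and 0.075 m and angle between each of bottle0, bottle1, bottle2, bottle3's own z axis and vertical below 0.2 rad and z of bottle1 in the frame of chest between 0.006 and 0.022 m and x of bottle1 in the frame of chest between -0.075 and 0.075 m and y of bottle1 in the frame of chest between -0.075 and 0.075 m and z of bottle2 in the frame of chest between 0.006 and 0.022 m and x of bottle2 in the frame of chest between -0.075 and 0.075 m and y of bottle2 in the frame of chest between -0.075 and 0.075 m and z of bottle3 in the frame of chest between 0.006 and 0.022 m and x of bottle3 in the frame of chest between -0.075 and 0.075 m and y of bottle3 in the frame of chest between -0.075 and 0.075 m), for 0.2 s.
2. the lid is seated flat on the rim, over both pegs (z of lid in the frame of chest between 0.088 and 0.096 m and horizontal distance between lid and rim below 0.006 m and angle between the x axis of lid and the x axis of chest, either way round below 0.06 rad and angle between lid's own z axis and vertical below 0.05 rad), for 0.2 s.
3. the hasp lies flat over the staple of the seated lid (all of step 2 and value of joint hasp below 0.1 rad), for 0.2 s.
At the end, for the whole second after the job is handed in: Bottles upright (0.2 rad) on the chest floor; lid on the rim within 4 mm in height, 6 mm sideways, 0.06 rad yaw; hasp below 0.1 rad; pin through the staple along the lid's x (0.2 rad), pin_mid within 16 mm of the staple's centre; all released and at rest (all of step 1 and all of step 3 and distance between pin_mid and staple below 0.016 m and angle between the x axis of pin and the x axis of lid, either way round below 0.2 rad and linear speed of each of bottle0, bottle1, bottle2, bottle3, lid, pin below 0.02 m/s); the robot touches nothing.
It fails at once if the cup is pushed more than 30 mm (distance of cup from where it was at the start of the episode above 0.03 m).
Of bottle0, bottle1, bottle2, bottle3 only 3 to 4 are there at a start; the rules pass over those that are not, and their reading is None.
At some moment in a run one of bottle0, bottle1, bottle2, bottle3, lid, pin may be knocked a few centimetres aside while the robot is not near it.
It also fails if it takes over 210 s, if anything falls off the work surface, if the arm or the gripper's body presses on something with over 40 N, if the wrist force passes 120 N, or if a joint passes its speed limit or range.

## Working session

There is one attempt and no reset: what is moved stays moved. The work goes in short steps, Python scripts to look and compute and a tool call to move; the robot and the scene stay as the last step left them, time stands still between calls to the robot, and variables do not carry over. Pictures are saved under pics/ and viewed, and the job is handed in when it is done.

Besides the shell and the picture viewer there is one more tool, called as a command line: name --argument value ..., lists and objects as JSON in quotes. step_arm: Moves the arm, as the interface text tells. Its arguments: {"type":"object","properties":{"series":{"type":"array","items":{"type":"object","properties":{"x":{"type":"number"},"y":{"type":"number"},"z":{"type":"number"},"twist":{"type":"number"},"jaw":{"type":"number"}}}}},"required":["series"]}

```bash
ls; mkdir -p pics; cat > h.py <<'E'
import numpy as np, cv2
from workcell import bot
from scipy.spatial.transform import Rotation as Rn
def snap(name,fn):
    o=bot.get_obs(); p,d=bot.camera(name); cv2.imwrite('pics/'+fn+'.png',cv2.cvtColor(p,cv2.COLOR_RGB2BGR))
    np.savez('pics/'+fn+'.npz',p=p,d=d,pos=o['eef_pos'],rot=o['tool_rot']); return p,d,o
def Tcam(name,o):
    i=bot.camera_info(name); K=np.array(i['camera_matrix'])
    if 'mount' in i:
        T=np.eye(4);T[:3,:3]=Rn.from_quat(o['tool_rot']).as_matrix();T[:3,3]=o['eef_pos']
        return K,T@np.array(i['mount'])
    T=np.eye(4);R=np.array(i['R']);T[:3,:3]=R.T;T[:3,3]=-R.T@np.array(i['t']);return K,T
def ray(K,T,u,v,z):
    d=T[:3,:3]@np.linalg.inv(K)@np.array([u,v,1.]);s=(z-T[2,3])/d[2];return T[:3,3]+s*d
def cloud(K,T,d):
    v,u=np.mgrid[:d.shape[0],:d.shape[1]]
    P=np.stack([(u-K[0,2])/K[0,0]*d,(v-K[1,2])/K[1,1]*d,d],-1)
    W=P@T[:3,:3].T+T[:3,3];W[d<=0]=np.nan;return W
def proj(K,T,X):
    c=np.linalg.inv(T)@np.append(X,1);q=K@c[:3];return q[:2]/q[2]
E
python3 - <<'E'
from h import *
for n in ['scene','top','wrist']:
    p,d,o=snap(n,n+'0'); K,T=Tcam(n,o); print(n,K.tolist(),T.round(3).tolist(),(d>0).mean())
print(o)
E
```

```text
pics
scene [[400.89829445515284, 0.0, 269.43670869384425], [0.0, 400.89829445515284, 208.9185919274147], [0.0, 0.0, 1.0]] [[-0.895, 0.364, -0.257, 0.77], [0.446, 0.742, -0.501, 0.469], [0.008, -0.563, -0.826, 0.836], [0.0, 0.0, 0.0, 1.0]] 0.995969387755102
top [[478.7038260936839, 0.0, 271.134761924005], [0.0, 478.7038260936839, 205.9585135369992], [0.0, 0.0, 1.0]] [[-0.013, -0.997, 0.076, 0.434], [-1.0, 0.012, -0.002, -0.001], [0.001, -0.076, -0.997, 1.289], [0.0, 0.0, 0.0, 1.0]] 0.9960289115646258
wrist [[351.60615261563515, 0.0, 282.25065416709134], [0.0, 351.60615261563515, 213.4770846350023], [0.0, 0.0, 1.0]] [[0.29, -0.918, -0.27, 0.213], [-0.957, -0.278, -0.08, -0.457], [-0.002, 0.282, -0.959, 0.374], [0.0, 0.0, 0.0, 1.0]] 0.9959268707482993
{'clock': 0.1, 'joint_pos': array([-1.27700763e+00,  2.41339403e-01,  3.87753294e-03,  1.33521105e+00,
       -5.23756187e-05,  1.57077921e+00]), 'joint_vel': array([-0.00176544, -0.00029015,  0.00345323, -0.00105166, -0.00030352,
       -0.0005669 ]), 'tau': array([-9.13021559e-04, -3.73138547e+01,  2.53010398e+01,  1.08791786e-02,
        2.96559347e-05, -7.70425771e-06]), 'eef_pos': array([ 0.14461262, -0.47804431,  0.2305082 ]), 'tool_rot': array([ 0.42180739,  0.56834569, -0.42104626,  0.5672581 ]), 'ft_force': array([ 0.31609992, -0.18050992,  0.05618239]), 'ft_torque': array([ 0.02169167,  0.02097565, -0.02383629]), 'grip_width': 0.08523392028096921}
```

View pics/scene0.png

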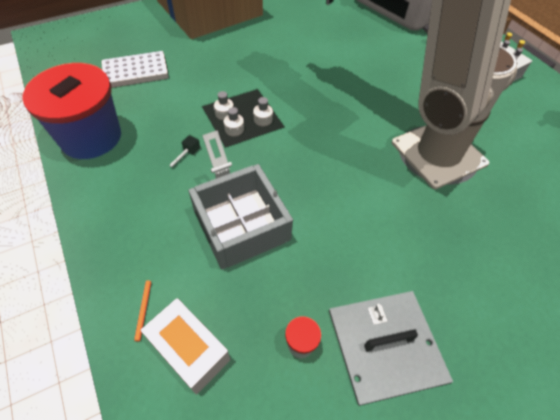

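View pics/top0.png

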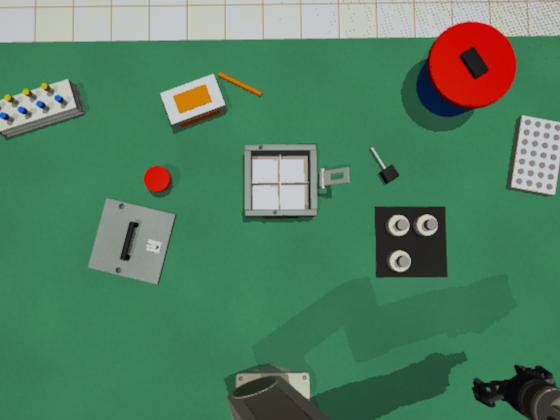

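View pics/wrist0.png

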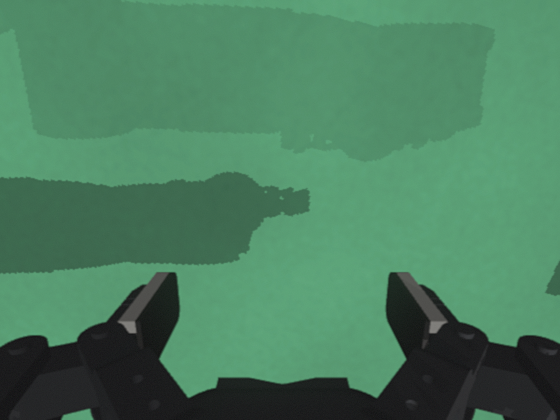

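The scene view shows three bottles on the mat. In the top view they sit at about (399,226), (427,225) and (399,261). The chest is at (281,181) with the hasp on its right (-y) side, the pin at (388,172), the lid at (132,242) and the cup at (157,179). Next I'll measure them.

```bash
cat > m1.py <<'E'
from h import *
f=np.load('pics/top0.npz');K,T=Tcam('top',None);p=f['p'];d=f['d'];W=cloud(K,T,d)
hsv=cv2.cvtColor(p,cv2.COLOR_RGB2HSV)
z=W[...,2]
def blobs(m,mn=20):
    n,l,s,c=cv2.connectedComponentsWithStats(m.astype(np.uint8));return [(l==i,s[i],c[i]) for i in range(1,n) if s[i][4]>=mn]
def rect(m):
    P=W[m][:,:2];r=cv2.minAreaRect((P*1000).astype(np.float32));return r,P.mean(0)
def win(u0,u1,v0,v1):
    m=np.zeros(z.shape,bool);m[v0:v1,u0:u1]=1;return m
print('bench z',np.nanmedian(z[250:330,100:200]))
m=win(235,325,135,225)&(z>.086)&(z<.1);print('rim',rect(m),np.nanmedian(z[m]))
m=win(235,325,135,225)&(z>.1);
for b in blobs(m,2):print('peg',W[b[0]].mean(0),b[1][4])
m=win(317,360,155,200)&(z>.1);print('hasp',rect(m),np.nanmin(z[m]),np.nanmax(z[m]))
m=win(80,185,190,290)&(z>.009)&(z<.02);print('lid',rect(m),np.nanmedian(z[m]))
m=win(80,185,190,290)&(z>.045);
for b in blobs(m,5):print('handle',rect(b[0]),np.nanmedian(W[b[0]][:,2]),b[1])
m=win(80,185,190,290)&(z>.026)&(z<.045);
for b in blobs(m,3):print('lowstuff',W[b[0]].mean(0),b[1])
m=win(375,450,205,280)&(z>.066)
for b in blobs(m,5):print('cap',W[b[0]].mean(0),b[1], rect(b[0])[0])
m=win(375,450,205,280)&(z>.005)&(z<.04)
for b in blobs(m,5):print('body',W[b[0]].mean(0),b[1])
m=win(365,405,140,190)&(z>.025)
for b in blobs(m,5):print('pinblk',rect(b[0]),np.nanmax(W[b[0]][:,2]))
m=win(365,405,140,190)&(z>.008)&(z<.022)
for b in blobs(m,3):print('rod',rect(b[0]))
m=win(140,175,160,195)&(z>.06)
print('cup',rect(m))
E
python3 m1.py
```

```text
bench z 0.0002456834818168607
rim (((593.15625, -32.50434112548828), (189.15631103515625, 181.36573791503906), 89.51318359375), array([ 0.59161851, -0.02874426])) 0.09086365554761588
peg [0.67594783 0.02150039 0.10885058] 12
peg [ 0.59345964 -0.13081208  0.11153711] 87
peg [ 0.51039941 -0.01253009  0.10742308] 11
hasp (((592.7564697265625, -156.74655151367188), (62.04508590698242, 48.042579650878906), 88.88533782958984), array([ 0.59283227, -0.15481613])) 0.10073949670066851 0.17815280353158403
lid (((472.1234436035156, 361.43896484375), (192.6685791015625, 245.55987548828125), 76.02788543701172), array([0.44471322, 0.36753163])) 0.013625324418979234
handle (((570.8170776367188, 287.98638916015625), (2.9753947257995605, 26.062801361083984), 1.5284695625305176), array([0.57100874, 0.28715187])) 0.06930330346452906 [152 190  12   2  18]
handle (((445.68585205078125, 368.0708923339844), (16.364166259765625, 99.5288314819336), 75.68997192382812), array([0.44503722, 0.36698512])) 0.05507986473139159 [120 221  16  39 238]
lowstuff [0.48714332 0.3508734  0.03694084] [135 222   3   5  10]
lo
[... 709 characters left out ...]
843 -0.32949315  0.03197968] [386 214  24  22 226]
body [ 0.38516576 -0.3295052   0.0317706 ] [386 250  25  22 222]
pinblk (((614.710693359375, -319.99139404296875), (35.84709167480469, 37.22438049316406), 32.31388473510742), array([ 0.61422252, -0.31925051])) 0.03888580802529873
rod (((660.155029296875, -293.0788269042969), (68.1011734008789, 9.023667335510254), 31.682605743408203), array([ 0.65968358, -0.29274436]))
rod (((605.3385620117188, -305.2481689453125), (32.600868225097656, 2.248831272125244), 32.263832092285156), array([ 0.60589175, -0.30499309]))
cup (((602.4609985351562, 287.887939453125), (66.37841796875, 64.99690246582031), 45.17256546020508), array([0.60219715, 0.28747018]))
```

```bash
python3 - <<'E'
import cv2
p=cv2.imread('pics/top0.png')
a=cv2.resize(p[120:300,80:190],None,fx=3.3,fy=3.3,interpolation=cv2.INTER_CUBIC)
b=cv2.resize(p[125:285,235:450],None,fx=3.7,fy=3.7,interpolation=cv2.INTER_CUBIC)
cv2.imwrite('pics/c1.png',a);cv2.imwrite('pics/c2.png',b)
E
```

```text
(no output)
```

View pics/c2.png

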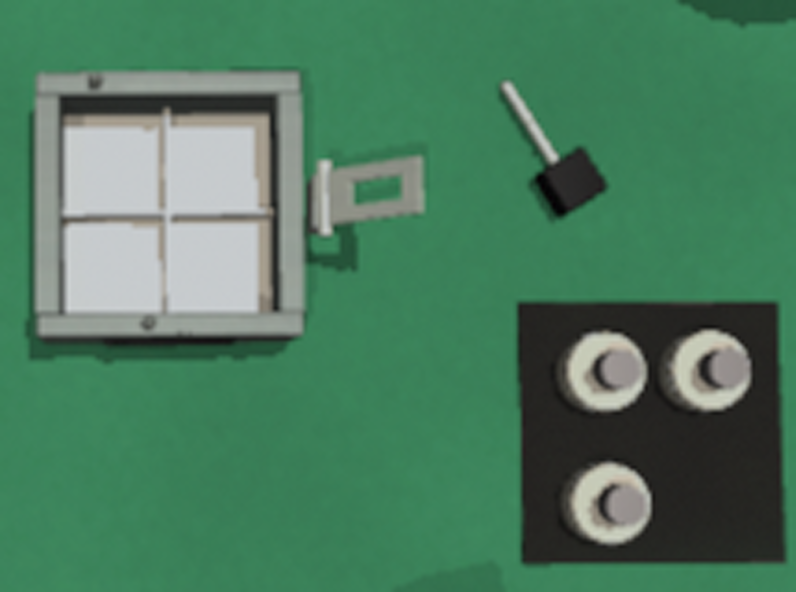

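View pics/c1.png

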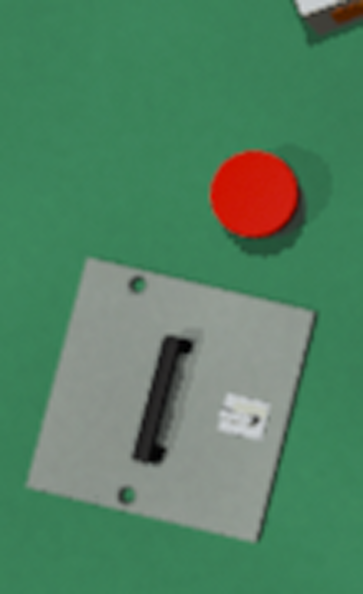

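The measurements match the given sizes: rim at z=0.091, caps at 0.072, pin block 36x37 mm, handle 99x16 mm. From the pegs, the chest origin is about (0.593, -0.0285) with yaw near 0. The lid's yaw is about -14°, with the staple toward -y. Next I'll work out the bottle moves.

```bash
python3 - <<'E'
from h import *
o=bot.get_obs();R=Rn.from_quat(o['tool_rot']).as_matrix();print(R.round(4));print('jaw yaw',np.degrees(np.arctan2(R[1,2],R[0,2])))
E
```

```text
[[-5.000e-04  9.572e-01  2.895e-01]
 [ 1.500e-03  2.895e-01 -9.572e-01]
 [-1.000e+00 -0.000e+00 -1.600e-03]]
jaw yaw -73.16913895990909
```

step_arm --series '[{"x": 33.2,"y": 6.7,"z": -9,"twist": -16.8,"jaw": 5},{"x": 33.2,"y": 6.7,"z": -9,"twist": -16.8,"jaw": 5},{"x": 33.2,"y": 6.7,"z": -9,"twist": -16.8,"jaw": 5},{"x": 33.2,"y": 6.7,"z": -9,"twist": -16.8,"jaw": 5},{"x": 33.2,"y": 6.7,"z": -9,"twist": -16.8,"jaw": 5},{"x": 33.2,"y": 6.7,"z": -9,"twist": -16.8,"jaw": 5},{"x": 33.2,"y": 6.7,"z": -9,"twist": -16.8,"jaw": 5},{"x": 33.2,"y": 6.7,"z": -9,"twist": -16.8,"jaw": 5},{"x": 33.2,"y": 6.7,"z": -9,"twist": -16.8,"jaw": 5},{"x": 33.2,"y": 6.7,"z": -9,"twist": -16.8,"jaw": 5}]'

```text
clock: 0.98
eef_pos: [0.4808, -0.4082, 0.1374]
tool_rot: [0.499, 0.503, -0.497, 0.5]
ft_force: [-0.5, -0.7, -1.1]
grip_width: 0.05
```

```bash
cat > w.py <<'E'
import sys
from h import *
n,fn=sys.argv[1],sys.argv[2]
p,d,o=snap(n,fn);print(o['eef_pos'],np.degrees(np.arctan2(*(Rn.from_quat(o['tool_rot']).as_matrix()[[1,0],2]))),o['grip_width'],o['ft_force'])
E
python3 w.py wrist w1
python3 - <<'E'
from h import *
f=np.load('pics/w1.npz');K,T=Tcam('wrist',dict(eef_pos=f['pos'],tool_rot=f['rot']));W=cloud(K,T,f['d']);z=W[...,2]
m=(z>.066)&(z<.078)
n,l,s,c=cv2.connectedComponentsWithStats(m.astype(np.uint8))
for i in range(1,n):
    if s[i][4]>200:
        P=W[l==i];print(P.mean(0),s[i],cv2.minEnclosingCircle((P[:,:2]*1000).astype(np.float32)))
E
```

```text
[ 0.48083209 -0.40821269  0.13737896] -89.6171580245018 0.04996793785175061 [-0.47054385 -0.71158777 -1.06726355]
[ 0.47742261 -0.33746375  0.07397422] [ 147  213   47   45 1640] ((476.4458312988281, -336.2889709472656), 14.269736289978027)
[ 0.47743661 -0.4105878   0.07420292] [ 266  214   44   45 1558] ((476.1673889160156, -410.6105041503906), 14.081419944763184)
```

View pics/w1.png

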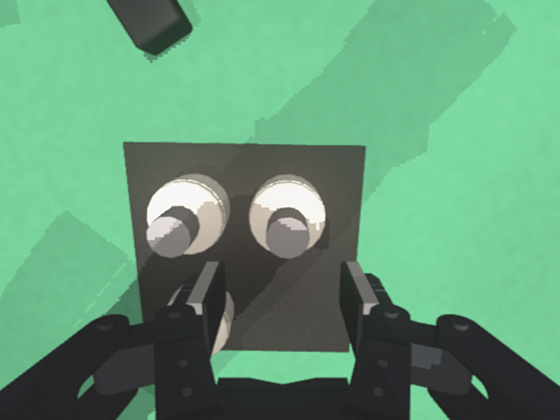

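The wrist view shows the cap at (288,236), and its position agrees with the top view at (0.4774, -0.4106). Going down to grasp.

step_arm --series '[{"x": -0.35,"y": -0.24,"z": -2,"twist": -0.4,"jaw": 5},{"x": -0.35,"y": -0.24,"z": -4,"twist": -0.4,"jaw": 5},{"x": -0.35,"y": -0.24,"z": -7,"twist": -0.4,"jaw": 5},{"x": -0.35,"y": -0.24,"z": -8.7,"twist": -0.4,"jaw": 5},{"x": -0.35,"y": -0.24,"z": -8.7,"twist": -0.4,"jaw": 5},{"x": -0.35,"y": -0.24,"z": -8.7,"twist": -0.4,"jaw": 2},{"x": -0.35,"y": -0.24,"z": -8.7,"twist": -0.4,"jaw": 2},{"x": -0.35,"y": -0.24,"z": -8.7,"twist": -0.4,"jaw": 2},{"x": -0.35,"y": -0.24,"z": -8.7,"twist": -0.4,"jaw": 2},{"x": -0.35,"y": -0.24,"z": -8.7,"twist": -0.4,"jaw": 2}]'

```text
clock: 1.87
eef_pos: [0.4756, -0.4123, 0.0528]
tool_rot: [0.501, 0.5, -0.5, 0.499]
ft_force: [-1.0, -0.3, 3.3]
grip_width: 0.0257
```

step_arm --series '[{"z": 4,"jaw": 2},{"z": 8,"jaw": 2},{"z": 12,"jaw": 2},{"z": 16,"jaw": 2},{"z": 20,"jaw": 2},{"x": 1.2,"y": 3.5,"z": 21,"jaw": 2},{"x": 2.4,"y": 7,"z": 21,"jaw": 2},{"x": 3.6,"y": 10.5,"z": 21,"jaw": 2},{"x": 4.8,"y": 14,"z": 21,"jaw": 2},{"x": 6,"y": 17.5,"z": 21,"jaw": 2}]'

```text
$.series[0]: bad value
```

```bash
python3 w.py wrist w2
```

```text
[ 0.47556859 -0.41233815  0.05278532] -90.13086762079219 0.02571581305011113 [-1.00406431 -0.31740102  3.3052796 ]
```

View pics/w2.png

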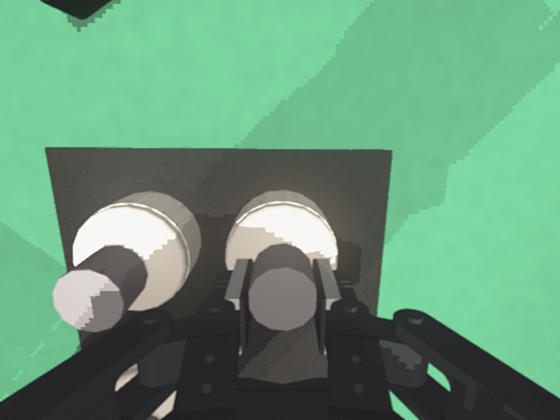

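All keys are needed in every row. The picture shows the cap at (283,298), clamped between the pads.

step_arm --series '[{"x": 0,"y": 0,"z": 4,"twist": 0,"jaw": 2},{"x": 0,"y": 0,"z": 8,"twist": 0,"jaw": 2},{"x": 0,"y": 0,"z": 12,"twist": 0,"jaw": 2},{"x": 0,"y": 0,"z": 16,"twist": 0,"jaw": 2},{"x": 0,"y": 0,"z": 20,"twist": 0,"jaw": 2},{"x": 1.2,"y": 3.5,"z": 21,"twist": 0,"jaw": 2},{"x": 2.4,"y": 7,"z": 21,"twist": 0,"jaw": 2},{"x": 3.6,"y": 10.5,"z": 21,"twist": 0,"jaw": 2},{"x": 4.8,"y": 14,"z": 21,"twist": 0,"jaw": 2},{"x": 6,"y": 17.5,"z": 21,"twist": 0,"jaw": 2}]'

```text
clock: 2.75
eef_pos: [0.5359, -0.2358, 0.2635]
tool_rot: [0.501, 0.5, -0.5, 0.499]
ft_force: [0.4, 0.9, -0.4]
grip_width: 0.0261
```

step_arm --series '[{"x": 1.3,"y": 3.5,"z": 0,"twist": 0,"jaw": 2},{"x": 2.6,"y": 7,"z": 0,"twist": 0,"jaw": 2},{"x": 3.9,"y": 10.5,"z": 0,"twist": 0,"jaw": 2},{"x": 5.2,"y": 14,"z": 0,"twist": 0,"jaw": 2},{"x": 6.5,"y": 17.5,"z": 0,"twist": 0,"jaw": 2},{"x": 7.8,"y": 21,"z": 0,"twist": 0,"jaw": 2},{"x": 9.4,"y": 24.6,"z": 0,"twist": 0,"jaw": 2},{"x": 9.4,"y": 24.6,"z": -3,"twist": 0,"jaw": 2},{"x": 9.4,"y": 24.6,"z": -6,"twist": 0,"jaw": 2},{"x": 9.4,"y": 24.6,"z": -8,"twist": 0,"jaw": 2}]'

```text
clock: 3.58
eef_pos: [0.6292, 0.0065, 0.181]
tool_rot: [0.499, 0.504, -0.497, 0.5]
ft_force: [0.2, -0.3, -1.3]
grip_width: 0.026
```

```bash
python3 w.py wrist w3
```

```text
[0.62921948 0.00650581 0.18104226] -89.50215046427331 0.02601350175487333 [ 0.15041952 -0.30630047 -1.30682781]
```

View pics/w3.png

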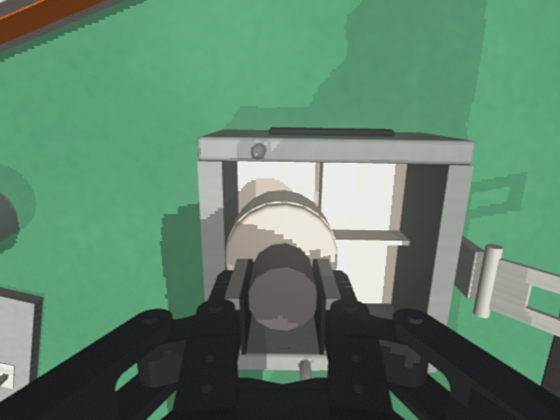

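The bottle hangs over the upper-left compartment (far, +y), with the far-rim peg at (258,150). Lowering it.

step_arm --series '[{"x": 0.1,"y": 0.4,"z": -1,"twist": 0,"jaw": 2},{"x": 0.1,"y": 0.4,"z": -4,"twist": 0,"jaw": 2},{"x": 0.1,"y": 0.4,"z": -7,"twist": 0,"jaw": 2},{"x": 0.1,"y": 0.4,"z": -10,"twist": 0,"jaw": 2},{"x": 0.1,"y": 0.4,"z": -11.7,"twist": 0,"jaw": 2},{"x": 0.1,"y": 0.4,"z": -11.7,"twist": 0,"jaw": 2},{"x": 0.1,"y": 0.4,"z": -11.7,"twist": 0,"jaw": 3.7},{"x": 0.1,"y": 0.4,"z": -11.7,"twist": 0,"jaw": 3.7},{"x": 0.1,"y": 0.4,"z": -11.7,"twist": 0,"jaw": 3.7},{"x": 0.1,"y": 0.4,"z": -11.7,"twist": 0,"jaw": 3.7}]'

```text
clock: 4.47
eef_pos: [0.6284, 0.0082, 0.0606]
tool_rot: [0.497, 0.506, -0.498, 0.499]
ft_force: [0.4, -0.1, 0.4]
grip_width: 0.037
```

step_arm --series '[{"x": 0,"y": 0,"z": 4,"twist": 0,"jaw": 3.7},{"x": 0,"y": 0,"z": 8,"twist": 0,"jaw": 3.7},{"x": 0,"y": 0,"z": 12,"twist": 0,"jaw": 5},{"x": -2,"y": -2,"z": 15,"twist": 0,"jaw": 5},{"x": -4,"y": -5,"z": 17,"twist": 0,"jaw": 5},{"x": -6,"y": -8.5,"z": 17,"twist": 0,"jaw": 5},{"x": -8,"y": -12,"z": 17,"twist": 0,"jaw": 5},{"x": -9.5,"y": -15.5,"z": 17,"twist": 0,"jaw": 5},{"x": -11,"y": -19,"z": 17,"twist": 0,"jaw": 5},{"x": -12.5,"y": -22.5,"z": 17,"twist": 0,"jaw": 5}]'

```text
clock: 5.3
eef_pos: [0.5024, -0.2183, 0.2315]
tool_rot: [0.497, 0.506, -0.497, 0.5]
ft_force: [1.6, 0.2, 0.3]
grip_width: 0.05
```

```bash
cat > caps.py <<'E'
from h import *
import sys
p,d,o=snap('top',sys.argv[1]);K,T=Tcam('top',o);W=cloud(K,T,d);z=W[...,2]
print('tcp',o['eef_pos'],np.degrees(np.arctan2(*(Rn.from_quat(o['tool_rot']).as_matrix()[[1,0],2]))))
for (a,b,c,e,lo,hi,nm) in [(360,470,190,300,.066,.08,'matcap'),(235,325,135,225,.074,.088,'chestcap'),(355,420,130,200,.028,.05,'pin'),(80,185,190,290,.049,.06,'handle')]:
    m=np.zeros(z.shape,np.uint8);m[c:e,a:b]=((z>lo)&(z<hi))[c:e,a:b]
    n,l,s,_=cv2.connectedComponentsWithStats(m)
    for i in range(1,n):
        if s[i][4]>25:
            P=W[l==i];r=cv2.minAreaRect((P[:,:2]*1000).astype(np.float32));print(nm,P.mean(0).round(4),s[i][4],np.round(r[0],1),np.round(r[1],1),round(r[2],1))
E
python3 caps.py t2
```

```text
tcp [ 0.50244615 -0.21831648  0.23149853] -89.37430895653358
chestcap [ 0.6694 -0.0613  0.0838] 49 [670.4 -59.4] [ 7.9 84. ] 1.4
chestcap [0.6225 0.047  0.0814] 34 [622.9  47.9] [ 2.5 80.9] 89.6
chestcap [0.6263 0.0081 0.0825] 96 [626.4   8.6] [25.5 25.6] 89.3
chestcap [ 0.5028 -0.0774  0.0821] 35 [504.2 -74.6] [ 4.6 78.7] 0.5
pin [ 0.6163 -0.3114  0.0326] 91 [ 618.4 -309.2] [22.9 44.4] 77.7
handle [0.4459 0.3672 0.0547] 222 [445.5 367.8] [15.4 99.7] 76.3
```

View pics/t2.png

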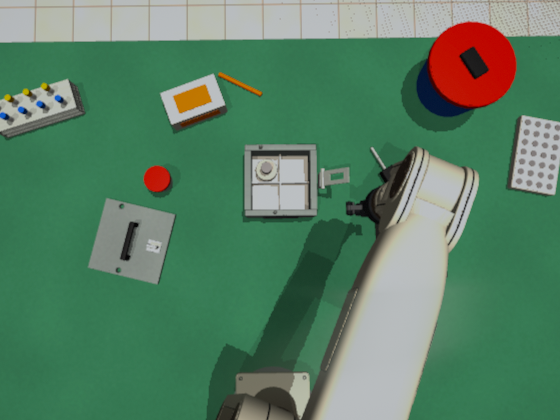

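Bottle 1 stands in the chest at (0.626, 0.008), cap at about z=0.083. On to the next bottle.

step_arm --series '[{"x": -0.8,"y": -4,"z": 0,"twist": -0.6,"jaw": 5},{"x": -1.6,"y": -8,"z": -3,"twist": -0.6,"jaw": 5},{"x": -2.5,"y": -11.8,"z": -6,"twist": -0.6,"jaw": 5},{"x": -2.5,"y": -11.8,"z": -9,"twist": -0.6,"jaw": 5},{"x": -2.5,"y": -11.8,"z": -9,"twist": -0.6,"jaw": 5},{"x": -2.5,"y": -11.8,"z": -12,"twist": -0.6,"jaw": 5},{"x": -2.5,"y": -11.8,"z": -15,"twist": -0.6,"jaw": 5},{"x": -2.5,"y": -11.8,"z": -17,"twist": -0.6,"jaw": 5},{"x": -2.5,"y": -11.8,"z": -18.1,"twist": -0.6,"jaw": 5},{"x": -2.5,"y": -11.8,"z": -18.1,"twist": -0.6,"jaw": 5}]'

```text
clock: 6.18
eef_pos: [0.4735, -0.3411, 0.0484]
tool_rot: [-0.499, -0.503, 0.504, -0.494]
ft_force: [0.0, -0.8, -0.2]
grip_width: 0.05
```

step_arm --series '[{"x": 0,"y": 0,"z": 0,"twist": 0,"jaw": 2},{"x": 0,"y": 0,"z": 0,"twist": 0,"jaw": 2},{"x": 0,"y": 0,"z": 0,"twist": 0,"jaw": 2},{"x": 0,"y": 0,"z": 0,"twist": 0,"jaw": 2},{"x": 0,"y": 0,"z": 0,"twist": 0,"jaw": 2}]'

```text
clock: 6.6
eef_pos: [0.4744, -0.3417, 0.0498]
tool_rot: [-0.5, -0.502, 0.503, -0.495]
ft_force: [-0.1, 0.2, 2.5]
grip_width: 0.0265
```

step_arm --series '[{"x": 0,"y": 0,"z": 4,"twist": 0,"jaw": 2},{"x": 0,"y": 0,"z": 8,"twist": 0,"jaw": 2},{"x": 0,"y": 0,"z": 12,"twist": 0,"jaw": 2},{"x": 0,"y": 1,"z": 16,"twist": 0,"jaw": 2},{"x": 0,"y": 4,"z": 19,"twist": 0,"jaw": 2},{"x": 0,"y": 8,"z": 20,"twist": 0,"jaw": 2},{"x": 1,"y": 12,"z": 20,"twist": 0,"jaw": 2},{"x": 2,"y": 16,"z": 20,"twist": 0,"jaw": 2},{"x": 3,"y": 20,"z": 20,"twist": 0,"jaw": 2},{"x": 4,"y": 24,"z": 20,"twist": 0,"jaw": 2}]'

```text
clock: 7.43
eef_pos: [0.5144, -0.1001, 0.2507]
tool_rot: [-0.5, -0.501, 0.503, -0.495]
ft_force: [1.0, -0.2, -1.7]
grip_width: 0.0265
```

step_arm --series '[{"x": 1.2,"y": 4,"z": 0,"twist": 0,"jaw": 2},{"x": 2.4,"y": 8,"z": 0,"twist": 0,"jaw": 2},{"x": 3.7,"y": 11.1,"z": 0,"twist": 0,"jaw": 2},{"x": 3.7,"y": 11.1,"z": -2,"twist": 0,"jaw": 2},{"x": 3.7,"y": 11.1,"z": -4,"twist": 0,"jaw": 2},{"x": 3.7,"y": 11.1,"z": -8,"twist": 0,"jaw": 2},{"x": 3.7,"y": 11.1,"z": -12,"twist": 0,"jaw": 2},{"x": 3.7,"y": 11.1,"z": -16,"twist": 0,"jaw": 2},{"x": 3.7,"y": 11.1,"z": -18,"twist": 0,"jaw": 2},{"x": 3.7,"y": 11.1,"z": -18.9,"twist": 0,"jaw": 2}]'

```text
clock: 8.27
eef_pos: [0.5483, 0.0048, 0.0585]
tool_rot: [0.497, 0.508, -0.5, 0.494]
ft_force: [-12.2, 6.4, 31.8]
grip_width: 0.0264
```

step_arm --series '[{"x": 0,"y": 0,"z": -0.1,"twist": 0,"jaw": 3.7},{"x": 0,"y": 0,"z": -0.1,"twist": 0,"jaw": 3.7},{"x": 0,"y": 0,"z": -0.1,"twist": 0,"jaw": 3.7},{"x": 0,"y": 0,"z": 3,"twist": 0,"jaw": 3.7},{"x": 0,"y": 0,"z": 7,"twist": 0,"jaw": 3.7},{"x": 0,"y": 0,"z": 11,"twist": 0,"jaw": 5},{"x": 0,"y": 0,"z": 15,"twist": 0,"jaw": 5},{"x": -2,"y": -3,"z": 17,"twist": 0,"jaw": 5},{"x": -4,"y": -6.5,"z": 17,"twist": 0,"jaw": 5},{"x": -6,"y": -10,"z": 17,"twist": 0,"jaw": 5}]'

```text
clock: 9.1
eef_pos: [0.49, -0.0962, 0.233]
tool_rot: [0.499, 0.505, -0.498, 0.498]
ft_force: [0.0, -0.3, -1.0]
grip_width: 0.0499
```

```bash
python3 caps.py t3
```

```text
tcp [ 0.48997733 -0.09620916  0.23297619] -89.62349095480566
matcap [ 0.384  -0.3374  0.072 ] 97 [ 383.5 -337.4] [26.  25.9] 83.1
chestcap [ 0.6697 -0.041   0.0845] 74 [671.8 -45.3] [122.1   8.1] 89.7
chestcap [0.6051 0.0474 0.0831] 45 [607.4  49.2] [  5.1 101. ] 89.4
chestcap [0.6266 0.0078 0.0826] 93 [626.2   8.6] [25.5 25.6] 89.9
chestcap [0.5502 0.0044 0.0824] 93 [549.5   4.4] [25.3 25.7] 89.4
pin [ 0.6142 -0.3195  0.0327] 174 [ 614.9 -320.3] [35.4 37. ] 30.4
handle [0.4457 0.3672 0.0549] 214 [445.6 368.2] [16.3 99.7] 75.6
```

Both bottles stand in the chest, at (0.626, 0.008) and (0.550, 0.004). Now the third.

step_arm --series '[{"x": -1.6,"y": -4,"z": 0,"twist": 0,"jaw": 5},{"x": -3.2,"y": -7.5,"z": 0,"twist": 0,"jaw": 5},{"x": -4.8,"y": -11,"z": 0,"twist": 0,"jaw": 5},{"x": -6.4,"y": -14.5,"z": -2,"twist": 0,"jaw": 5},{"x": -8,"y": -18,"z": -4,"twist": 0,"jaw": 5},{"x": -9.4,"y": -21.5,"z": -6,"twist": 0,"jaw": 5},{"x": -10.6,"y": -24,"z": -8,"twist": 0,"jaw": 5},{"x": -10.6,"y": -24,"z": -10,"twist": 0,"jaw": 5},{"x": -10.6,"y": -24,"z": -12,"twist": 0,"jaw": 5},{"x": -10.6,"y": -24,"z": -12,"twist": 0,"jaw": 5}]'

```text
clock: 9.98
eef_pos: [0.3772, -0.3418, 0.1097]
tool_rot: [0.498, 0.505, -0.503, 0.493]
ft_force: [-0.6, 1.3, -0.9]
grip_width: 0.0502
```

step_arm --series '[{"x": 0.7,"y": 0.45,"z": 0,"twist": 0,"jaw": 5},{"x": 0.7,"y": 0.45,"z": -1.5,"twist": 0,"jaw": 5},{"x": 0.7,"y": 0.45,"z": -3,"twist": 0,"jaw": 5},{"x": 0.7,"y": 0.45,"z": -4.5,"twist": 0,"jaw": 5},{"x": 0.7,"y": 0.45,"z": -5.9,"twist": 0,"jaw": 5},{"x": 0.7,"y": 0.45,"z": -5.9,"twist": 0,"jaw": 5},{"x": 0.7,"y": 0.45,"z": -5.9,"twist": 0,"jaw": 2},{"x": 0.7,"y": 0.45,"z": -5.9,"twist": 0,"jaw": 2},{"x": 0.7,"y": 0.45,"z": -5.9,"twist": 0,"jaw": 2},{"x": 0.7,"y": 0.45,"z": -5.9,"twist": 0,"jaw": 2}]'

```text
clock: 10.82
eef_pos: [0.3858, -0.3378, 0.0528]
tool_rot: [0.499, 0.504, -0.503, 0.495]
ft_force: [-0.2, 2.4, 6.0]
grip_width: 0.0262
```

step_arm --series '[{"x": 0,"y": 0,"z": 4,"twist": 0,"jaw": 2},{"x": 0,"y": 0,"z": 8,"twist": 0,"jaw": 2},{"x": 0,"y": 0,"z": 12,"twist": 0,"jaw": 2},{"x": 1,"y": 3,"z": 15,"twist": 0,"jaw": 2},{"x": 2.5,"y": 6.5,"z": 17,"twist": 0,"jaw": 2},{"x": 4.5,"y": 10,"z": 18,"twist": 0,"jaw": 2},{"x": 6.5,"y": 13.5,"z": 18,"twist": 0,"jaw": 2},{"x": 8.5,"y": 17,"z": 18,"twist": 0,"jaw": 2},{"x": 10.5,"y": 20,"z": 18,"twist": 0,"jaw": 2},{"x": 12.5,"y": 23,"z": 18,"twist": 0,"jaw": 2}]'

```text
clock: 11.65
eef_pos: [0.5116, -0.106, 0.2338]
tool_rot: [0.499, 0.503, -0.502, 0.495]
ft_force: [0.3, 0.0, -1.5]
grip_width: 0.0261
```

step_arm --series '[{"x": 2.2,"y": 2,"z": 0,"twist": 0,"jaw": 2},{"x": 4.4,"y": 4,"z": 0,"twist": 0,"jaw": 2},{"x": 4.4,"y": 4,"z": -2,"twist": 0,"jaw": 2},{"x": 4.4,"y": 4,"z": -4,"twist": 0,"jaw": 2},{"x": 4.4,"y": 4,"z": -6,"twist": 0,"jaw": 2},{"x": 4.4,"y": 4,"z": -6,"twist": 0,"jaw": 2}]'

```text
clock: 12.15
eef_pos: [0.5529, -0.0654, 0.1699]
tool_rot: [0.497, 0.505, -0.504, 0.494]
ft_force: [-1.6, 0.5, -2.2]
grip_width: 0.0261
```

step_arm --series '[{"x": 0.3,"y": -0.2,"z": -3,"twist": 0,"jaw": 2},{"x": 0.3,"y": -0.2,"z": -6,"twist": 0,"jaw": 2},{"x": 0.3,"y": -0.2,"z": -9,"twist": 0,"jaw": 2},{"x": 0.3,"y": -0.2,"z": -10.5,"twist": 0,"jaw": 2},{"x": 0.3,"y": -0.2,"z": -10.5,"twist": 0,"jaw": 3.7},{"x": 0.3,"y": -0.2,"z": -10.5,"twist": 0,"jaw": 3.7},{"x": 0.3,"y": -0.2,"z": -10.5,"twist": 0,"jaw": 3.7},{"x": 0.3,"y": -0.2,"z": -10.5,"twist": 0,"jaw": 3.7},{"x": 0.3,"y": -0.2,"z": -7,"twist": 0,"jaw": 3.7},{"x": 0.3,"y": -0.2,"z": -3,"twist": 0,"jaw": 3.7}]'

```text
clock: 12.98
eef_pos: [0.5539, -0.0673, 0.1393]
tool_rot: [0.496, 0.507, -0.505, 0.492]
ft_force: [2.2, 0.2, 0.4]
grip_width: 0.0367
```

step_arm --series '[{"x": 0,"y": 0,"z": 4,"twist": 0,"jaw": 5},{"x": -2,"y": 3,"z": 6,"twist": 0,"jaw": 5},{"x": -4,"y": 6,"z": 6,"twist": 0,"jaw": 5},{"x": -5,"y": 10,"z": 6,"twist": 0,"jaw": 5},{"x": -6,"y": 14,"z": 6,"twist": 0,"jaw": 5},{"x": -7,"y": 18,"z": 6,"twist": 0,"jaw": 5},{"x": -8,"y": 22,"z": 6,"twist": 0,"jaw": 5},{"x": -9,"y": 26,"z": 6,"twist": -5,"jaw": 5},{"x": -10,"y": 30,"z": 6,"twist": -10,"jaw": 5},{"x": -11,"y": 34,"z": 6,"twist": -14,"jaw": 5}]'

```text
clock: 13.82
eef_pos: [0.4654, -0.0131, 0.1992]
tool_rot: [0.534, 0.506, -0.505, 0.451]
ft_force: [-0.4, -0.0, 0.2]
grip_width: 0.0499
```

```bash
python3 caps.py t4; python3 w.py wrist w4
```

```text
tcp [ 0.46538431 -0.01305871  0.19923425] -94.74753255961522
chestcap [ 0.6692 -0.0459  0.0836] 65 [669.8 -45.4] [  4.9 127.3] 0.5
chestcap [0.6095 0.0472 0.0828] 38 [611.4  48. ] [ 2.5 88.1] 89.4
chestcap [0.6265 0.008  0.0829] 95 [626.2   8.6] [25.4 26.9] 89.2
chestcap [0.5507 0.0126 0.0822] 30 [550.8  13.3] [ 7.7 22.9] 89.4
pin [ 0.6146 -0.3191  0.0321] 178 [ 614.6 -319.5] [35.3 36.7] 31.1
handle [0.4453 0.3674 0.0548] 210 [445.5 368. ] [15.1 99.8] 75.9
[ 0.46323437 -0.01591578  0.19912865] -95.04528220154485 0.04992774819998544 [-2.5628232  -2.16618657  0.32288681]
```

View pics/t4.png

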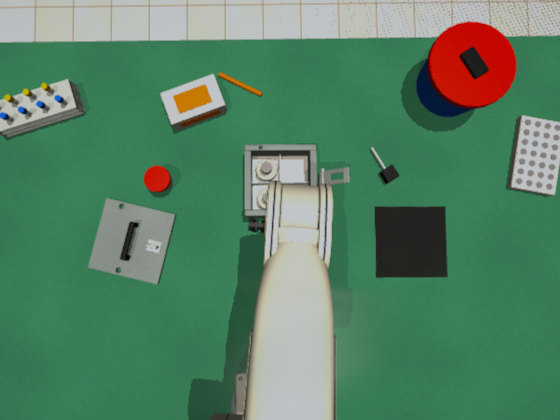

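View pics/w4.png

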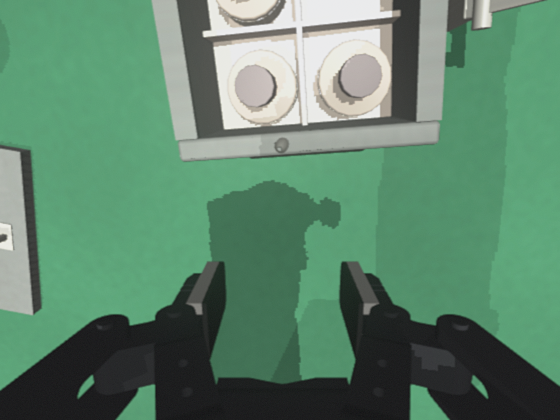

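All three bottles stand in the chest: in the wrist view, two caps at (256,86) and (360,75) and the third at (250,5). The last move fell short in y, so I'll check the joints.

```bash
python3 -c "
from h import *
o=bot.get_obs();print(o['joint_pos'],o['joint_vel'],o['clock'],o['eef_pos'])"
```

```text
[-0.08448562  0.21142226 -0.12077001  1.26938541  0.08093155  3.14057349] [ 0.03815341  0.01319096  0.02560362 -0.0169082   0.02330084  0.00143551] 13.9167 [ 0.46411297 -0.01468068  0.19922144]
```

Joint 6 is at its limit. I'll turn the jaw by +171° (same grasp) on the way to the lid.

step_arm --series '[{"x": 0,"y": 1,"z": 0,"twist": 7,"jaw": 5},{"x": 0,"y": 3,"z": 0,"twist": 14,"jaw": 5},{"x": 0,"y": 5,"z": 0,"twist": 21,"jaw": 5},{"x": -1,"y": 8,"z": 0,"twist": 28,"jaw": 5},{"x": -1,"y": 11,"z": 0,"twist": 35,"jaw": 5},{"x": -1,"y": 14,"z": 0,"twist": 42,"jaw": 5},{"x": -1,"y": 17,"z": 0,"twist": 49,"jaw": 5},{"x": -1,"y": 20,"z": 0,"twist": 56,"jaw": 5},{"x": -1,"y": 23,"z": 0,"twist": 63,"jaw": 5},{"x": -1,"y": 25,"z": 0,"twist": 70,"jaw": 5}]'

```text
clock: 14.75
eef_pos: [0.4547, 0.2379, 0.199]
tool_rot: [0.145, 0.721, -0.154, 0.66]
ft_force: [-0.1, -0.3, 0.5]
grip_width: 0.05
```

step_arm --series '[{"x": 0,"y": 1,"z": 0,"twist": 7,"jaw": 5},{"x": 0,"y": 3,"z": 0,"twist": 14,"jaw": 5},{"x": 0,"y": 5,"z": 0,"twist": 21,"jaw": 5},{"x": 0,"y": 7,"z": 0,"twist": 28,"jaw": 5},{"x": 0,"y": 9,"z": 0,"twist": 35,"jaw": 5},{"x": 0,"y": 11,"z": 0,"twist": 42,"jaw": 5},{"x": 0,"y": 12,"z": 0,"twist": 49,"jaw": 5},{"x": 0,"y": 12,"z": 0,"twist": 56,"jaw": 5},{"x": 0,"y": 12,"z": 0,"twist": 63,"jaw": 5},{"x": 0,"y": 12,"z": 0,"twist": 70,"jaw": 5}]'

```text
clock: 15.58
eef_pos: [0.4552, 0.3585, 0.1983]
tool_rot: [-0.297, 0.673, 0.255, 0.628]
ft_force: [-0.5, -0.2, -0.0]
grip_width: 0.0501
```

```bash
python3 w.py wrist w5; python3 - <<'E'
from h import *
f=np.load('pics/w5.npz');K,T=Tcam('wrist',dict(eef_pos=f['pos'],tool_rot=f['rot']));W=cloud(K,T,f['d']);z=W[...,2]
print('tool x',Rn.from_quat(f['rot']).as_matrix()[:,0])
m=(z>.049)&(z<.065)
n,l,s,c=cv2.connectedComponentsWithStats(m.astype(np.uint8))
for i in range(1,n):
    if s[i][4]>200:
        P=W[l==i];print(P.mean(0),s[i],cv2.minAreaRect((P[:,:2]*1000).astype(np.float32)))
E
```

```text
[0.45521899 0.35848498 0.19834104] 45.86680085609465 0.050057202888651155 [-0.47799197 -0.17751516 -0.04152042]
tool x [-0.03491163 -0.07908541 -0.99625633]
[0.44265809 0.37141761 0.05601927] [ 261  119   71  110 2080] ((444.63629150390625, 370.318359375), (14.244450569152832, 99.30599212646484), 75.79572296142578)
[0.51476238 0.06471283 0.05632556] [117 401  39  19 334] ((517.2323608398438, 64.28233337402344), (36.811012268066406, 13.05276870727539), 21.912893295288086)
```

View pics/w5.png

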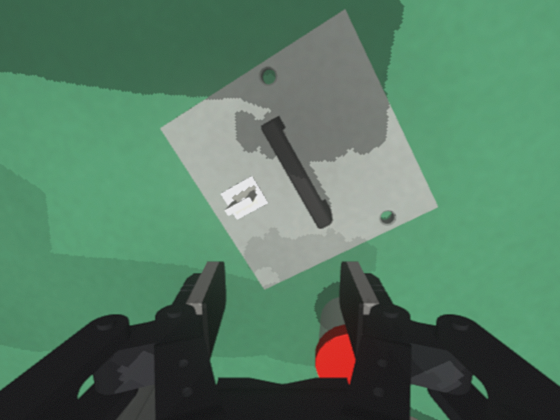

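```bash
python3 - <<'E'
from h import *
for n in ['w1','w2','w3','t2','t3','t4','w4','w5']:
    f=np.load(f'pics/{n}.npz');print(n,Rn.from_quat(f['rot']).as_matrix()[:,0].round(4))
for q in [[0.145, 0.721, -0.154, 0.66],[0.496, 0.507, -0.505, 0.492]]: print(Rn.from_quat(q).as_matrix()[:,0].round(4))
o=bot.get_obs();print(o['clock'],Rn.from_quat(o['tool_rot']).as_matrix()[:,0].round(4),o['joint_pos'].round(3))
E
```

```text
w1 [-9.0e-04  4.5e-03 -1.0e+00]
w2 [-5.0e-04  1.9e-03 -1.0e+00]
w3 [-0.0016  0.0054 -1.    ]
t2 [-0.0065  0.0061 -1.    ]
t3 [-0.0068  0.0076 -0.9999]
t4 [-0.0225  0.084  -0.9962]
w4 [-0.0245  0.0821 -0.9963]
w5 [-0.0349 -0.0791 -0.9963]
[-0.0869  0.0058 -0.9962]
[-0.024   0.006  -0.9997]
15.6333 [-0.0347 -0.0789 -0.9963] [ 0.688  0.477  0.258  1.429 -0.039  1.455]
```

Clamping at the joint limit left the tool tilted about 5° toward -jaw, and moves are relative to the measured pose, so the tilt carries over. The jaw currently points radially outward, so I'll try reaching a little past the limit outward to tilt it back.

step_arm --series '[{"x": 3,"y": 2.5,"z": 0,"twist": -6,"jaw": 5},{"x": 6,"y": 5,"z": 0,"twist": -7,"jaw": 5},{"x": 9,"y": 7.5,"z": 0,"twist": -7,"jaw": 5},{"x": 11,"y": 9,"z": 0,"twist": -7,"jaw": 5},{"x": 13,"y": 10.5,"z": 0,"twist": -7,"jaw": 5},{"x": 13,"y": 10.5,"z": 0,"twist": -7,"jaw": 5}]'

```text
clock: 16.13
eef_pos: [0.5889, 0.4658, 0.1905]
tool_rot: [-0.256, 0.69, 0.216, 0.642]
ft_force: [-0.6, -0.0, -2.3]
grip_width: 0.0499
```

```bash
cat > st.py <<'E'
from h import *
o=bot.get_obs();R=Rn.from_quat(o['tool_rot']).as_matrix()
x=R[:,0];print(o['clock'],'pos',o['eef_pos'].round(4),'yaw',np.degrees(np.arctan2(R[1,2],R[0,2])).round(2),'tilt deg along jaw %.2f along tool y %.2f'%(np.degrees(-R[2,2]),np.degrees(-R[2,1])),'tiltworld',x[:2].round(3),'j',o['joint_pos'].round(3),'r',np.hypot(*o['eef_pos'][:2]).round(3),'F',o['ft_force'].round(1),'g',o['grip_width'])
E
python3 st.py
```

```text
16.1333 pos [0.5889 0.4658 0.1905] yaw 38.9 tilt deg along jaw 4.80 along tool y 1.72 tiltworld [-0.046 -0.076] j [ 0.681  0.939  1.078  1.793 -0.03   1.573] r 0.751 F [-0.6 -0.  -2.3] g 0.049852036064456616
```

step_arm --series '[{"x": 2,"y": 1.6,"z": 0,"twist": 0,"jaw": 5},{"x": 4,"y": 3.2,"z": 0,"twist": 0,"jaw": 5},{"x": 4,"y": 3.2,"z": 0,"twist": 0,"jaw": 5},{"x": 4,"y": 3.2,"z": 0,"twist": 0,"jaw": 5}]'

```text
clock: 16.47
eef_pos: [0.6124, 0.4839, 0.1791]
tool_rot: [-0.253, 0.684, 0.218, 0.648]
ft_force: [-0.7, 0.1, 0.9]
grip_width: 0.0499
```

```bash
python3 st.py
```

```text
16.4667 pos [0.6124 0.4839 0.1791] yaw 38.84 tilt deg along jaw 3.72 along tool y 1.73 tiltworld [-0.032 -0.064] j [ 0.68   1.047  1.273  1.862 -0.03   1.573] r 0.781 F [-0.7  0.1  0.9] g 0.04994885195441436
```

step_arm --series '[{"x": 3,"y": 2.4,"z": 0,"twist": 0,"jaw": 5},{"x": 3,"y": 2.4,"z": 0,"twist": 0,"jaw": 5},{"x": 3,"y": 2.4,"z": 0,"twist": 0,"jaw": 5},{"x": 3,"y": 2.4,"z": 0,"twist": 0,"jaw": 5}]'

```text
clock: 16.8
eef_pos: [0.6238, 0.4927, 0.1724]
tool_rot: [-0.25, 0.675, 0.221, 0.658]
ft_force: [-0.4, -0.6, 1.2]
grip_width: 0.0496
```

```bash
python3 st.py
```

```text
16.8 pos [0.6238 0.4927 0.1724] yaw 38.86 tilt deg along jaw 2.06 along tool y 1.74 tiltworld [-0.009 -0.046] j [ 0.68   1.055  1.275  1.826 -0.03   1.573] r 0.795 F [-0.4 -0.6  1.2] g 0.04961567047878011
```

step_arm --series '[{"x": 3,"y": 2.4,"z": 0,"twist": 0,"jaw": 5},{"x": 3,"y": 2.4,"z": 0,"twist": 0,"jaw": 5},{"x": 3,"y": 2.4,"z": 0,"twist": 0,"jaw": 5},{"x": 3,"y": 2.4,"z": 0,"twist": 0,"jaw": 5},{"x": 3,"y": 2.4,"z": 0,"twist": 0,"jaw": 5}]'

```text
clock: 17.22
eef_pos: [0.6351, 0.5015, 0.1636]
tool_rot: [-0.247, 0.666, 0.224, 0.667]
ft_force: [-0.3, -0.1, -0.6]
grip_width: 0.0498
```

```bash
python3 st.py
```

```text
17.2167 pos [0.6351 0.5015 0.1636] yaw 38.91 tilt deg along jaw 0.54 along tool y 1.75 tiltworld [ 0.012 -0.03 ] j [ 0.68   1.066  1.275  1.789 -0.03   1.572] r 0.809 F [-0.3 -0.1 -0.6] g 0.04979891563488526
```

step_arm --series '[{"x": -2,"y": -1.6,"z": 1,"twist": -7,"jaw": 5},{"x": -2,"y": -1.6,"z": 2,"twist": -14,"jaw": 5},{"x": -2,"y": -1.6,"z": 3,"twist": -21,"jaw": 5},{"x": -2,"y": -1.6,"z": 3,"twist": -28,"jaw": 5},{"x": -2,"y": -1.6,"z": 3,"twist": -35,"jaw": 5},{"x": -2,"y": -1.6,"z": 3,"twist": -42,"jaw": 5},{"x": -2,"y": -1.6,"z": 3,"twist": -49,"jaw": 5},{"x": -2,"y": -1.6,"z": 3,"twist": -56,"jaw": 5},{"x": -2,"y": -1.6,"z": 3,"twist": -63,"jaw": 5},{"x": -2,"y": -1.6,"z": 3,"twist": -70,"jaw": 5}]'

```text
clock: 18.05
eef_pos: [0.6149, 0.4854, 0.1941]
tool_rot: [0.182, 0.687, -0.201, 0.674]
ft_force: [-0.7, 1.4, 0.4]
grip_width: 0.0501
```

```bash
python3 st.py
```

```text
18.05 pos [0.6149 0.4854 0.1941] yaw -31.44 tilt deg along jaw 0.54 along tool y 1.75 tiltworld [-0.024 -0.021] j [ 6.690e-01  1.004e+00  1.223e+00  1.822e+00 -2.000e-03  2.788e+00] r 0.783 F [-0.7  1.4  0.4] g 0.0500510834320218
```

step_arm --series '[{"x": 3,"y": 2.4,"z": 0,"twist": 0,"jaw": 5},{"x": 4.5,"y": 3.6,"z": 0,"twist": 0,"jaw": 5},{"x": 4.5,"y": 3.6,"z": 0,"twist": 0,"jaw": 5},{"x": 4.5,"y": 3.6,"z": 0,"twist": 0,"jaw": 5},{"x": 4.5,"y": 3.6,"z": 0,"twist": 0,"jaw": 5}]'

```text
clock: 18.47
eef_pos: [0.634, 0.501, 0.1807]
tool_rot: [0.193, 0.679, -0.19, 0.682]
ft_force: [0.6, -0.2, -0.3]
grip_width: 0.0496
```

```bash
python3 st.py
```

```text
18.4667 pos [0.634  0.501  0.1807] yaw -31.42 tilt deg along jaw -0.20 along tool y -0.26 tiltworld [0.005 0.002] j [ 6.690e-01  1.045e+00  1.275e+00  1.796e+00 -2.000e-03  2.789e+00] r 0.808 F [ 0.6 -0.2 -0.3] g 0.04963917311984832
```

The tilt is now 0.3°. Back to the lid.

step_arm --series '[{"x": -3,"y": -2,"z": 0,"twist": 7,"jaw": 5},{"x": -6,"y": -4,"z": 0,"twist": 14,"jaw": 5},{"x": -9,"y": -6,"z": 0,"twist": 21,"jaw": 5},{"x": -12,"y": -8,"z": 0,"twist": 28,"jaw": 5},{"x": -15,"y": -10,"z": 0,"twist": 35,"jaw": 5},{"x": -17,"y": -12,"z": 0,"twist": 42,"jaw": 5},{"x": -18.9,"y": -13.3,"z": 0,"twist": 49,"jaw": 5},{"x": -18.9,"y": -13.3,"z": 0,"twist": 56,"jaw": 5},{"x": -18.9,"y": -13.3,"z": 0,"twist": 63,"jaw": 5},{"x": -18.9,"y": -13.3,"z": 0,"twist": 70,"jaw": 5}]'

```text
clock: 19.3
eef_pos: [0.4445, 0.3677, 0.1829]
tool_rot: [-0.195, 0.677, 0.2, 0.681]
ft_force: [0.3, 0.2, 0.8]
grip_width: 0.0503
```

step_arm --series '[{"x": 0,"y": 0,"z": 0,"twist": 7,"jaw": 5},{"x": 0,"y": 0,"z": 0,"twist": 14,"jaw": 5},{"x": 0,"y": 0,"z": 0,"twist": 21,"jaw": 5},{"x": 0,"y": 0,"z": 0,"twist": 28,"jaw": 5},{"x": 0,"y": 0,"z": 0,"twist": 35,"jaw": 5},{"x": 0,"y": 0,"z": 0,"twist": 37.3,"jaw": 5},{"x": 0,"y": 0,"z": 0,"twist": 37.3,"jaw": 5}]'

```text
clock: 19.88
eef_pos: [0.4449, 0.368, 0.1846]
tool_rot: [-0.402, 0.578, 0.407, 0.582]
ft_force: [0.0, -0.4, -0.4]
grip_width: 0.0496
```

```bash
python3 st.py; python3 caps.py t6|grep handle;python3 w.py wrist w6; python3 - <<'E'
from h import *
f=np.load('pics/w6.npz');K,T=Tcam('wrist',dict(eef_pos=f['pos'],tool_rot=f['rot']));W=cloud(K,T,f['d']);z=W[...,2]
m=(z>.049)&(z<.065)
n,l,s,c=cv2.connectedComponentsWithStats(m.astype(np.uint8))
for i in range(1,n):
    if s[i][4]>200:
        P=W[l==i];print(P.mean(0),s[i],cv2.minAreaRect((P[:,:2]*1000).astype(np.float32)))
E
```

```text
19.8833 pos [0.4449 0.368  0.1846] yaw 69.81 tilt deg along jaw -0.51 along tool y -0.20 tiltworld [-0.    0.01] j [0.687 0.412 0.124 1.277 0.008 1.04 ] r 0.577 F [ 0.  -0.4 -0.4] g 0.049606766052690626
handle [0.4667 0.362  0.0548] 117 [467.6 362.8] [15.6 53.2] 76.0
handle [0.4042 0.3756 0.0543] 29 [403.9 374.4] [11.9 22.3] 36.9
[0.44484531 0.36799895 0.18433182] 69.71728885258779 0.04987679566341461 [ 1.21403851 -0.80338637 -0.03841593]
[0.44177369 0.37107868 0.05606163] [ 268  139   29  122 2090] ((444.4251403808594, 370.34716796875), (13.993293762207031, 99.268310546875), 75.81696319580078)
[0.57707721 0.30191957 0.05771811] [228 353  69  28 483] ((581.4194946289062, 300.62860107421875), (61.98878479003906, 22.208932876586914), 65.2694091796875)
```

View pics/w6.png

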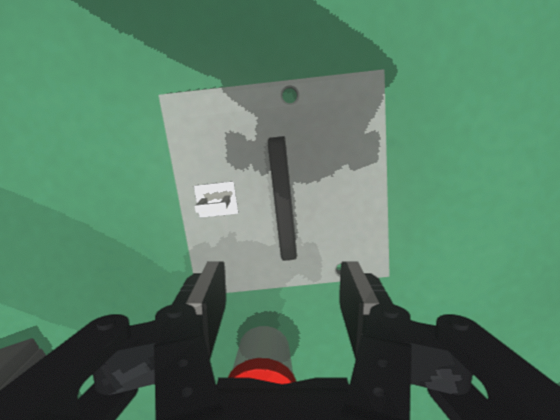

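Wrist view: the handle runs from (275,140) to (290,258), the holes are at (289,95) and (342,268), and the staple is at (215,200). Its position agrees with the top view to 2 mm. Going down to grip it.

step_arm --series '[{"x": 0,"y": 0.13,"z": -3,"twist": 6,"jaw": 5},{"x": 0,"y": 0.13,"z": -6,"twist": 6,"jaw": 5},{"x": 0,"y": 0.13,"z": -9,"twist": 6,"jaw": 5},{"x": 0,"y": 0.13,"z": -11,"twist": 6,"jaw": 5},{"x": 0,"y": 0.13,"z": -13,"twist": 6,"jaw": 5},{"x": 0,"y": 0.13,"z": -14.5,"twist": 6,"jaw": 5},{"x": 0,"y": 0.13,"z": -15.2,"twist": 6,"jaw": 5},{"x": 0,"y": 0.13,"z": -15.2,"twist": 6,"jaw": 5},{"x": 0,"y": 0.13,"z": -15.2,"twist": 6,"jaw": 3},{"x": 0,"y": 0.13,"z": -15.2,"twist": 6,"jaw": 3}]'

```text
clock: 20.82
eef_pos: [0.4457, 0.37, 0.0336]
tool_rot: [-0.431, 0.556, 0.437, 0.561]
ft_force: [0.5, 0.3, 0.6]
grip_width: 0.0302
```

```bash
python3 st.py
```

```text
20.8167 pos [0.4457 0.37   0.0336] yaw 75.69 tilt deg along jaw -0.59 along tool y -0.13 tiltworld [0.    0.011] j [ 0.689  0.545 -0.086  0.934  0.008  0.938] r 0.579 F [0.5 0.3 0.6] g 0.030214252620258612
```

step_arm --series '[{"x": 0,"y": 0,"z": -0.1,"twist": 0,"jaw": 0.5},{"x": 0,"y": 0,"z": -0.1,"twist": 0,"jaw": 0.5},{"x": 0,"y": 0,"z": -0.1,"twist": 0,"jaw": 0.5},{"x": 0,"y": 0,"z": -0.1,"twist": 0,"jaw": 0.5},{"x": 0,"y": 0,"z": -0.1,"twist": 0,"jaw": 0.5},{"x": 0,"y": 0,"z": 1,"twist": 0,"jaw": 0.5},{"x": 0,"y": 0,"z": 3,"twist": 0,"jaw": 0.5},{"x": 0,"y": 0,"z": 3,"twist": 0,"jaw": 0.5}]'

```text
clock: 21.48
eef_pos: [0.447, 0.3712, 0.0665]
tool_rot: [-0.431, 0.554, 0.437, 0.562]
ft_force: [1.2, 1.4, -4.1]
grip_width: 0.0125
```

```bash
python3 st.py;python3 w.py wrist w7;python3 w.py scene s7
```

```text
21.4833 pos [0.447  0.3712 0.0665] yaw 75.69 tilt deg along jaw -0.80 along tool y 0.00 tiltworld [0.003 0.013] j [ 0.689  0.508 -0.049  1.002  0.008  0.938] r 0.581 F [ 1.2  1.4 -4.1] g 0.012499349843116462
[0.44697922 0.37117262 0.06650433] 75.69246875763551 0.012499349843116462 [ 1.24073698  1.40436586 -4.07914836]
[0.44690231 0.37106721 0.06524133] 75.69307017673275 0.012857004033808427 [-0.35434011  0.40492424 -4.4709085 ]
```

View pics/w7.png

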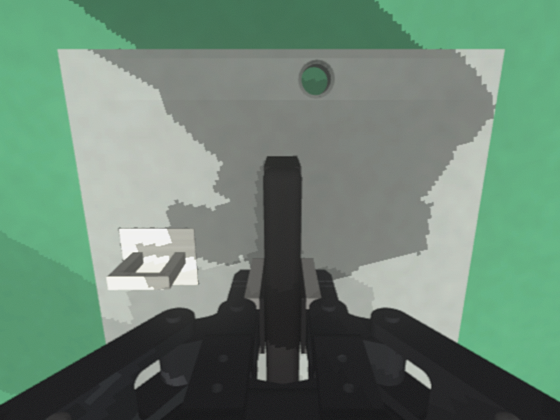

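View pics/s7.png

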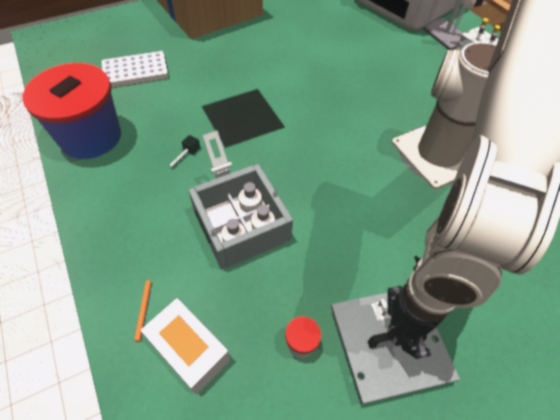

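The lid is gripped and hangs level. The hole at (-83,15) shows at (316,78), the staple at (152,262) and the far lid edge along row 48. Next I'll measure the lid's pose relative to the tool.

```bash
cat > lidpose.py <<'E'
from h import *
import sys
f=np.load(f'pics/{sys.argv[1]}.npz');K,T=Tcam('wrist',dict(eef_pos=f['pos'],tool_rot=f['rot']));W=cloud(K,T,f['d']);p=f['p']
pos=f['pos'];z=W[...,2]
g=np.nanmedian(z[110:150,200:250]);print('lid top z',g,'tcp-z minus lid top',pos[2]-g, 'left/right top z',np.nanmedian(z[90:110,120:160]),np.nanmedian(z[90:110,430:460]))
# hole: green inside
hsv=cv2.cvtColor(p,cv2.COLOR_RGB2HSV)
m=((f['d']>0)&(z<g-.004)).astype(np.uint8)
m[:55]=0
mm=np.zeros_like(m);mm[55:110,290:345]=m[55:110,290:345]
n,l,s,c=cv2.connectedComponentsWithStats(mm)
for i in range(1,n):
    if s[i][4]>60: print('hole px',c[i],s[i],'depth-world',ray(K,T,*c[i],g))
# lid edges: mask of lid plane
lm=((np.abs(z-g)<.006)).astype(np.uint8)
def edge(pts):
    pts=np.array(pts);X=np.array([ray(K,T,u,v,g)[:2] for u,v in pts]);vx,vy,x0,y0=cv2.fitLine((X*1000).astype(np.float32),cv2.DIST_HUBER,0,.01,.01).ravel();return vx,vy,x0,y0
top=[(u,np.argmax(lm[:,u])) for u in range(100,480,5)]
lef=[(np.argmax(lm[v,:300]),v) for v in range(70,300,5)]
rig=[(559-np.argmax(lm[v,::-1]),v) for v in range(70,300,5)]
R=Rn.from_quat(f['rot']).as_matrix();yaw=np.arctan2(R[1,2],R[0,2])-np.pi/2
c,s=np.cos(yaw),np.sin(yaw);print('toolyaw-90',np.degrees(yaw))
L={}
for nm,e in zip(['-x','-y','+y'],map(edge,[top,lef,rig])):
    a=np.degrees(np.arctan2(e[1],e[0]));n=np.array([-e[1],e[0]]);dist=n@(np.array(e[2:])-pos[:2]*1000);print(nm,'line angle',a%180,'dist from tcp mm',dist)
E
python3 lidpose.py w7
```

```text
lid top z 0.04655287454045505 tcp-z minus lid top 0.019951457469331746 left/right top z 0.04628182377026635 0.04720719109017471
hole px [315.46998536  79.36163982] [302  65  28  30 683] depth-world [0.36898268 0.40688061 0.04655287]
toolyaw-90 -14.307531242364483
-x line angle 75.8131 dist from tcp mm 96.48584753647742
-y line angle 165.78036 dist from tcp mm -93.75687307439642
+y line angle 165.7205 dist from tcp mm 95.97878896181625
```

```bash
python3 - <<'E'
from h import *
import cv2
for n,(u0,v0,u1,v1) in dict(w3=(235,130,285,170),w4=(255,120,305,170)).items():
    f=np.load(f'pics/{n}.npz');cv2.imwrite(f'pics/z_{n}.png',cv2.resize(f['p'][v0:v1,u0:u1,::-1],None,fx=10,fy=10,interpolation=cv2.INTER_NEAREST))
    K,T=Tcam('wrist',dict(eef_pos=f['pos'],tool_rot=f['rot']));W=cloud(K,T,f['d']);z=W[...,2]
    m=np.zeros(z.shape,bool);m[v0:v1,u0:u1]=(z[v0:v1,u0:u1]>.097);print(n,m.sum(),W[m].mean(0),np.nanmax(z[v0:v1,u0:u1]))
    mt=m&(z>.1); 
    if mt.any():print(W[mt].mean(0),np.argwhere(mt).mean(0))
    r=np.zeros(z.shape,bool); r|=(z>.086)&(z<.097); P=W[r]; P=P[(np.abs(P[:,0]-.593)<.12)&(np.abs(P[:,1]+.029)<.12)]
    print('rim z',np.median(P[:,2]),'x',np.percentile(P[:,0],[.5,99.5]),'y',np.percentile(P[:,1],[.5,99.5]),len(P))
for n in ['top0','t2','t3','s7']:
    cam='scene' if n[0]=='s' else 'top'
    f=np.load(f'pics/{n}.npz');K,T=Tcam(cam,None);W=cloud(K,T,f['d']);z=W[...,2]
    m=(z>.097)&(z<.125)&(np.hypot(W[...,0]-.676,W[...,1]-.0215)<.02);m2=(z>.097)&(z<.125)&(np.hypot(W[...,0]-.51,W[...,1]+.0135)<.02)
    print(n,W[m].mean(0),m.sum(),W[m2].mean(0),m2.sum())
E
```

```text
w3 166 [0.67700325 0.02116943 0.1096336 ] 0.1172021776569048
[0.67690793 0.0212433  0.11013941] [151.12578616 258.20125786]
rim z 0.09229553686674521 x [0.50419808 0.68383587] y [-0.12517168  0.06277765] 15997
w4 148 [ 0.51078436 -0.01307295  0.10940415] 0.11640101670826
[ 0.51070634 -0.01298647  0.11003306] [145.26428571 281.42142857]
rim z 0.09233859663108329 x [0.5019233  0.60405575] y [-0.12487881  0.06314529] 13359
top0 [0.67581319 0.02122797 0.10805664] 13 [ 0.51039941 -0.01253009  0.10742308] 11
t2 [0.67581948 0.02122738 0.10801892] 13 [ 0.51050491 -0.01254826  0.10581881] 11
t3 [0.67606646 0.02124819 0.10683237] 13 [ 0.51071899 -0.01399167  0.10718261] 12
s7 [0.67696161 0.02490421 0.10726458] 21 [ 0.51166085 -0.00953334  0.10535358] 21
```

View pics/z_w4.png

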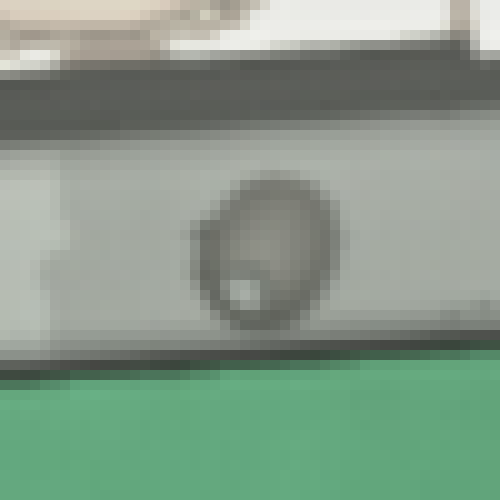

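View pics/z_w3.png

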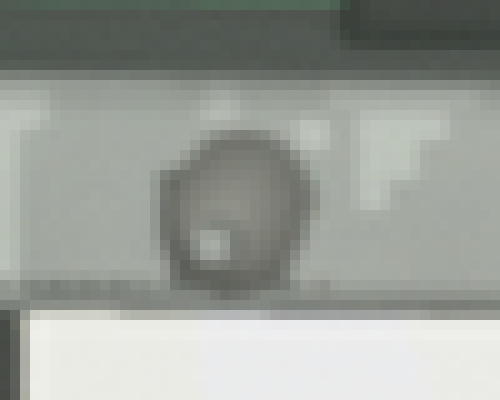

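The peg spacing measures 169.8 mm against the expected 169.7. The TCP target for the lid is about (0.595, -0.029), with a twist of +13.9°. Lifting and carrying it over.

step_arm --series '[{"x": 0,"y": 0,"z": 3,"twist": 0,"jaw": 0.5},{"x": 0,"y": 0,"z": 6,"twist": 0,"jaw": 0.5},{"x": 0,"y": 0,"z": 9,"twist": 0,"jaw": 0.5},{"x": 0,"y": -1,"z": 12,"twist": 0,"jaw": 0.5},{"x": 1,"y": -3.5,"z": 14,"twist": 2,"jaw": 0.5},{"x": 2,"y": -6.5,"z": 14,"twist": 4,"jaw": 0.5},{"x": 3,"y": -9.5,"z": 14,"twist": 6,"jaw": 0.5},{"x": 4,"y": -12.5,"z": 14,"twist": 8,"jaw": 0.5},{"x": 5,"y": -15.5,"z": 14,"twist": 10,"jaw": 0.5},{"x": 6,"y": -18.5,"z": 14,"twist": 12,"jaw": 0.5}]'

```text
clock: 22.42
eef_pos: [0.5054, 0.1837, 0.2022]
tool_rot: [-0.487, 0.508, 0.494, 0.511]
ft_force: [0.6, 0.4, -4.3]
grip_width: 0.0127
```

```bash
python3 st.py
```

```text
22.4167 pos [0.5054 0.1837 0.2022] yaw 87.81 tilt deg along jaw -0.61 along tool y -0.24 tiltworld [-0.004  0.011] j [0.342 0.329 0.049 1.291 0.011 0.38 ] r 0.538 F [ 0.6  0.4 -4.3] g 0.012703903055833783
```

step_arm --series '[{"x": 1.2,"y": -3,"z": 0,"twist": 0.5,"jaw": 0.5},{"x": 2.4,"y": -6,"z": 0,"twist": 1,"jaw": 0.5},{"x": 3.8,"y": -9,"z": 0,"twist": 1.8,"jaw": 0.5},{"x": 5.1,"y": -12,"z": 0,"twist": 1.8,"jaw": 0.5},{"x": 6.4,"y": -15,"z": 0,"twist": 1.8,"jaw": 0.5},{"x": 7.7,"y": -18,"z": 0,"twist": 1.8,"jaw": 0.5},{"x": 8.6,"y": -20,"z": 0,"twist": 1.8,"jaw": 0.5},{"x": 9,"y": -21.3,"z": 0,"twist": 1.8,"jaw": 0.5},{"x": 9,"y": -21.3,"z": 0,"twist": 1.8,"jaw": 0.5},{"x": 9,"y": -21.3,"z": 0,"twist": 1.8,"jaw": 0.5}]'

```text
clock: 23.25
eef_pos: [0.5946, -0.0294, 0.2008]
tool_rot: [-0.493, 0.501, 0.503, 0.503]
ft_force: [0.1, -0.3, -4.7]
grip_width: 0.0127
```

```bash
python3 w.py wrist w8; python3 st.py; python3 lidpose.py w8
```

```text
[ 0.59461096 -0.02942389  0.20078442] 89.5390332852524 0.012686375137417964 [ 0.053122   -0.32225116 -4.7329491 ]
23.3 pos [ 0.5945 -0.0286  0.2011] yaw 89.62 tilt deg along jaw -0.67 along tool y -0.39 tiltworld [-0.007  0.012] j [-0.054  0.45   0.227  1.355  0.011 -0.047] r 0.595 F [-0.8  0.8 -5.3] g 0.012753250560882938
lid top z 0.1814209960349262 tcp-z minus lid top 0.019363423881056746 left/right top z 0.1813226130549856 0.18188194446006944
hole px [315.51900585  79.35672515] [302  65  28  30 684] depth-world [ 0.51032575 -0.01347537  0.181421  ]
toolyaw-90 -0.4609667147475934
-x line angle 89.64623 dist from tcp mm 96.50985706743197
-y line angle 179.86732 dist from tcp mm -93.6581611084118
+y line angle 179.34503 dist from tcp mm 95.41217460197134
```

View pics/w8.png

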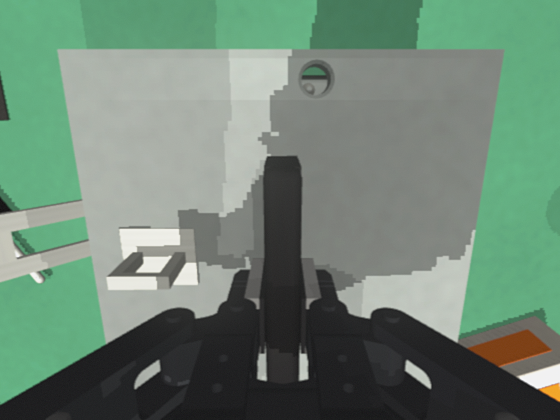

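The peg shows inside the hole at (310,88). The hole measures (0.5103, -0.0135) and the peg (0.5107, -0.0130). Lowering the lid.

step_arm --series '[{"x": 0.05,"y": -0.04,"z": -1,"twist": 0,"jaw": 0.5},{"x": 0.05,"y": -0.04,"z": -2,"twist": 0,"jaw": 0.5},{"x": 0.05,"y": -0.04,"z": -3,"twist": 0,"jaw": 0.5},{"x": 0.05,"y": -0.04,"z": -3.8,"twist": 0,"jaw": 0.5},{"x": 0.05,"y": -0.04,"z": -4.5,"twist": 0,"jaw": 0.5},{"x": 0.05,"y": -0.04,"z": -5,"twist": 0,"jaw": 0.5},{"x": 0.05,"y": -0.04,"z": -5.5,"twist": 0,"jaw": 0.5},{"x": 0.05,"y": -0.04,"z": -6,"twist": 0,"jaw": 0.5},{"x": 0.05,"y": -0.04,"z": -6,"twist": 0,"jaw": 0.5}]'

```text
clock: 24.05
eef_pos: [0.5944, -0.029, 0.14]
tool_rot: [-0.493, 0.501, 0.503, 0.502]
ft_force: [-0.1, 0.1, -4.8]
grip_width: 0.0129
```

```bash
python3 st.py
```

```text
24.05 pos [ 0.5944 -0.029   0.14  ] yaw 89.62 tilt deg along jaw -0.68 along tool y -0.49 tiltworld [-0.008  0.012] j [-0.055  0.486  0.121  1.215  0.011 -0.048] r 0.595 F [-0.1  0.1 -4.8] g 0.01285795152034483
```

step_arm --series '[{"x": 0.04,"y": 0,"z": -0.4,"twist": 0,"jaw": 0.5},{"x": 0.04,"y": 0,"z": -0.8,"twist": 0,"jaw": 0.5},{"x": 0.04,"y": 0,"z": -1.1,"twist": 0,"jaw": 0.5},{"x": 0.04,"y": 0,"z": -1.35,"twist": 0,"jaw": 0.5},{"x": 0.04,"y": 0,"z": -1.45,"twist": 0,"jaw": 0.5}]'

```text
clock: 24.47
eef_pos: [0.5948, -0.0288, 0.1262]
tool_rot: [-0.493, 0.501, 0.503, 0.503]
ft_force: [-4.5, 1.3, 5.4]
grip_width: 0.013
```

```bash
python3 st.py
```

```text
24.4667 pos [ 0.5948 -0.0288  0.1262] yaw 89.62 tilt deg along jaw -0.70 along tool y -0.46 tiltworld [-0.008  0.012] j [-0.054  0.496  0.1    1.184  0.012 -0.048] r 0.596 F [-4.5  1.3  5.4] g 0.013019373916738134
```

Contact at the expected height, so it looks seated. Releasing and rising to check.

step_arm --series '[{"x": 0,"y": 0,"z": 0,"twist": 0,"jaw": 3},{"x": 0,"y": 0,"z": 0,"twist": 0,"jaw": 3},{"x": 0,"y": 0,"z": 0,"twist": 0,"jaw": 3},{"x": 0,"y": 0,"z": 3,"twist": 0,"jaw": 3},{"x": 0,"y": 0,"z": 7,"twist": 0,"jaw": 3},{"x": 0,"y": 0,"z": 10,"twist": 0,"jaw": 1},{"x": -2,"y": 0,"z": 13,"twist": 0,"jaw": 0},{"x": -6,"y": 0,"z": 13,"twist": 0,"jaw": 0},{"x": -10,"y": 0,"z": 13,"twist": 0,"jaw": 0},{"x": -14,"y": 0,"z": 13,"twist": 0,"jaw": 0}]'

```text
clock: 25.3
eef_pos: [0.4542, -0.0289, 0.2571]
tool_rot: [-0.494, 0.5, 0.502, 0.503]
ft_force: [-0.4, 0.1, 0.9]
grip_width: 0.0003
```

```bash
python3 st.py; python3 w.py scene s9; python3 w.py top t9; python3 - <<'E'
from h import *
for n in ['t9','s9']:
    cam='scene' if n[0]=='s' else 'top'
    f=np.load(f'pics/{n}.npz');K,T=Tcam(cam,None);W=cloud(K,T,f['d']);z=W[...,2]
    near=(np.hypot(W[...,0]-.593,W[...,1]+.0285)<.14)
    m=near&(z>.101)&(z<.112);P=W[m];P=P[np.abs(P[:,1]+.0285)<.1];r=cv2.minAreaRect((P[:,:2]*1000).astype(np.float32));
    A=np.c_[P[:,:2],np.ones(len(P))];c=np.linalg.lstsq(A,P[:,2],rcond=None)[0]
    print(n,'lidtop',np.median(P[:,2]),r,'slopes',c[:2],len(P))
    m=near&(z>.137)&(z<.155)&(np.abs(W[...,1]+.0285)<.06);P=W[m];
    if len(P)>30:print('handle',cv2.minAreaRect((P[:,:2]*1000).astype(np.float32)),np.median(P[:,2]))
E
```

```text
25.3 pos [ 0.4542 -0.0289  0.2571] yaw 89.62 tilt deg along jaw -0.67 along tool y -0.28 tiltworld [-0.005  0.012] j [-0.071  0.146 -0.046  1.385  0.011 -0.065] r 0.455 F [-0.4  0.1  0.9] g 0.0003121563360762055
[ 0.45424649 -0.02894564  0.2571352 ] 89.62198982873748 0.0003121563360762055 [-0.35871041  0.13912891  0.93459625]
[ 0.44283989 -0.02849993  0.25483742] 89.58939175522346 0.00035242941288702326 [-8.992973   -0.43570674 -3.25893492]
t9 lidtop 0.1051144683125127 ((593.9640502929688, -32.24298095703125), (192.01058959960938, 189.00672912597656), 89.56256103515625) slopes [-0.00059179  0.00023069] 4167
handle ((593.3019409179688, -52.122520446777344), (58.28860092163086, 97.91754150390625), 89.49459838867188) 0.14673538952468324
s9 lidtop 0.10583980537327198 ((593.5447998046875, -30.485549926757812), (195.69935607910156, 190.91055297851562), 89.8426742553711) slopes [ 0.00030729 -0.00104125] 5510
handle ((593.9346923828125, -27.76357078552246), (16.15655517578125, 99.85782623291016), 89.3235092163086) 0.14675187944250895
```

View pics/s9.png

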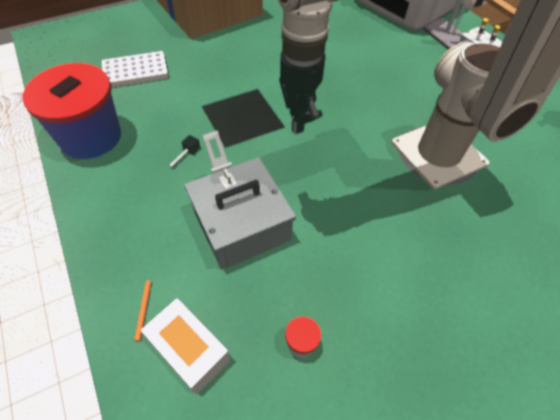

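View pics/t9.png

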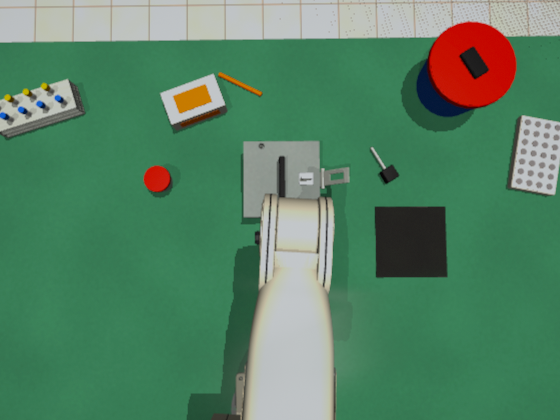

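The lid is seated: its top is at z=0.1055 and flat, centred at about (0.594, -0.029). The hasp leans outward at about 2.25 rad. I'll turn the jaw along x and go behind the hasp.

step_arm --series '[{"x": 0,"y": -3,"z": 0,"twist": -7,"jaw": 1.6},{"x": 0,"y": -6,"z": 0,"twist": -14,"jaw": 1.6},{"x": 0,"y": -9,"z": 0,"twist": -21,"jaw": 1.6},{"x": 1,"y": -12,"z": 0,"twist": -28,"jaw": 1.6},{"x": 2,"y": -15,"z": 0,"twist": -35,"jaw": 1.6},{"x": 4,"y": -18,"z": 0,"twist": -42,"jaw": 1.6},{"x": 6,"y": -21,"z": 0,"twist": -49,"jaw": 1.6},{"x": 8,"y": -23,"z": 0,"twist": -56,"jaw": 1.6},{"x": 10,"y": -23,"z": 0,"twist": -63,"jaw": 1.6},{"x": 12,"y": -23,"z": 0,"twist": -70,"jaw": 1.6}]'

```text
clock: 26.23
eef_pos: [0.5686, -0.261, 0.2555]
tool_rot: [-0.112, 0.694, 0.122, 0.701]
ft_force: [-1.0, -0.0, 0.5]
grip_width: 0.0163
```

```bash
python3 st.py; python3 - <<'E'
from h import *
for n in ['t9','s9']:
    cam='scene' if n[0]=='s' else 'top'
    f=np.load(f'pics/{n}.npz');K,T=Tcam(cam,None);W=cloud(K,T,f['d'])
    m=(np.abs(W[...,0]-.593)<.03)&(W[...,1]<-.137)&(W[...,1]>-.22)&(W[...,2]>.115)&(W[...,2]<.2)
    P=W[m];i=np.argsort(P[:,2])[-12:];q=P[i].mean(0);print(n,len(P),'tip',q,'x',P[:,0].min(),P[:,0].max(),'ang',np.arctan2(q[2]-.109,q[1]+.1324),'minY',P[:,1].min())
E
```

```text
26.2333 pos [ 0.5686 -0.261   0.2555] yaw 19.06 tilt deg along jaw -0.74 along tool y -0.77 tiltworld [0.008 0.017] j [-0.439  0.495  0.438  1.514  0.019  0.799] r 0.626 F [-1.  -0.   0.5] g 0.016258567457787587
t9 279 tip [ 0.59302489 -0.18359344  0.17450536] x 0.5747849825314266 0.6112121688381346 ang 2.2341639954731725 minY -0.18802436013342638
s9 365 tip [ 0.59172211 -0.18257564  0.17409997] x 0.5740454862490169 0.6105223962270627 ang 2.227444134715406 minY -0.18728192766560525
```

step_arm --series '[{"x": 2.4,"y": 0,"z": -2,"twist": -7,"jaw": 1.6},{"x": 2.4,"y": 0,"z": -4,"twist": -14,"jaw": 1.6},{"x": 2.4,"y": 0,"z": -7,"twist": -19,"jaw": 1.6},{"x": 2.4,"y": 1,"z": -10,"twist": -19,"jaw": 1.6},{"x": 2.4,"y": 2,"z": -10.5,"twist": -19,"jaw": 1.6},{"x": 2.4,"y": 3,"z": -10.5,"twist": -19,"jaw": 1.6},{"x": 2.4,"y": 4,"z": -10.5,"twist": -19,"jaw": 1.6},{"x": 2.4,"y": 5,"z": -10.5,"twist": -19,"jaw": 1.6},{"x": 2.4,"y": 6,"z": -10.5,"twist": -19,"jaw": 1.6}]'

```text
clock: 26.98
eef_pos: [0.5943, -0.2003, 0.1534]
tool_rot: [0.004, 0.701, 0.005, 0.713]
ft_force: [-0.7, -0.3, 0.3]
grip_width: 0.0157
```

```bash
python3 st.py
```

```text
26.9833 pos [ 0.5943 -0.2003  0.1534] yaw 0.09 tilt deg along jaw -1.02 along tool y -0.67 tiltworld [0.018 0.012] j [-0.333  0.522  0.217  1.253  0.017  1.236] r 0.627 F [-0.7 -0.3  0.3] g 0.015715703279213525
```

step_arm --series '[{"x": -0.1,"y": 0.8,"z": 0,"twist": 0,"jaw": 1.6},{"x": -0.1,"y": 1.6,"z": 0,"twist": 0,"jaw": 1.6},{"x": -0.1,"y": 2.4,"z": 0,"twist": 0,"jaw": 1.6},{"x": -0.1,"y": 3.2,"z": 0,"twist": 0,"jaw": 1.6},{"x": -0.1,"y": 4,"z": 0,"twist": 0,"jaw": 1.6},{"x": -0.1,"y": 4.7,"z": 0,"twist": 0,"jaw": 1.6},{"x": -0.1,"y": 5.3,"z": 0,"twist": 0,"jaw": 1.6}]'

```text
clock: 27.57
eef_pos: [0.5934, -0.1466, 0.1541]
tool_rot: [0.003, 0.701, 0.005, 0.714]
ft_force: [-1.7, -1.0, 5.2]
grip_width: 0.0158
```

```bash
python3 st.py; python3 w.py scene s10
```

```text
27.5667 pos [ 0.5934 -0.1466  0.1541] yaw 0.1 tilt deg along jaw -1.05 along tool y -0.66 tiltworld [0.018 0.012] j [-0.25   0.489  0.164  1.231  0.016  1.319] r 0.611 F [-1.7 -1.   5.2] g 0.015752587428571517
[ 0.59336983 -0.14661425  0.15411888] 0.09792103739625233 0.015752587428571517 [-1.73725085 -1.01405674  5.20841156]
```

View pics/s10.png

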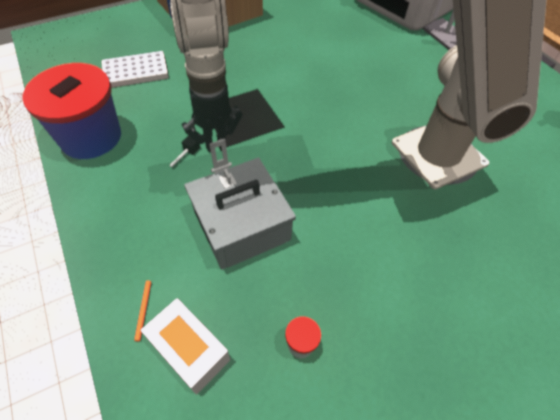

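The hasp is close to upright, at (217,165) in the picture. Following the arc over.

step_arm --series '[{"x": 0,"y": 0.5,"z": 0.8,"twist": 0,"jaw": 1.6},{"x": 0,"y": 1.3,"z": 1.6,"twist": 0,"jaw": 1.6},{"x": 0,"y": 2,"z": 1.7,"twist": 0,"jaw": 1.6},{"x": 0,"y": 2.8,"z": 1.6,"twist": 0,"jaw": 1.6},{"x": 0,"y": 3.5,"z": 1.4,"twist": 0,"jaw": 1.6},{"x": 0,"y": 4.2,"z": 1.2,"twist": 0,"jaw": 1.6},{"x": 0,"y": 4.8,"z": 0.9,"twist": 0,"jaw": 1.6},{"x": 0,"y": 5.5,"z": 0.4,"twist": 0,"jaw": 1.6},{"x": 0,"y": 6.2,"z": -0.4,"twist": 0,"jaw": 1.6},{"x": 0,"y": 6.4,"z": -0.8,"twist": 0,"jaw": 1.6}]'

```text
clock: 28.45
eef_pos: [0.5927, -0.0799, 0.1445]
tool_rot: [0.003, 0.701, 0.006, 0.713]
ft_force: [-0.3, -0.4, 0.1]
grip_width: 0.0163
```

```bash
python3 st.py; python3 w.py scene s11;python3 w.py wrist w11
```

```text
28.45 pos [ 0.5927 -0.0799  0.1445] yaw 0.22 tilt deg along jaw -0.95 along tool y -0.78 tiltworld [0.016 0.014] j [-0.142  0.47   0.108  1.194  0.016  1.425] r 0.598 F [-0.3 -0.4  0.1] g 0.016260885299093985
[ 0.59274389 -0.07988968  0.14454879] 0.2237545309234837 0.016260885299093985 [-0.27606394 -0.41430743  0.05954363]
[ 0.59229128 -0.07994676  0.14386307] 0.2329032920857936 0.01626188463315772 [ 0.67160639  0.74280164 -1.26048861]
```

View pics/s11.png

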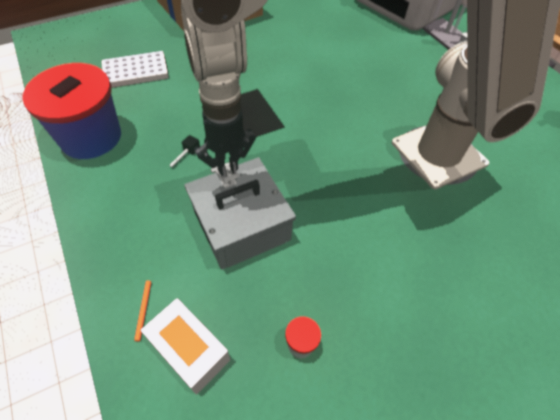

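View pics/w11.png

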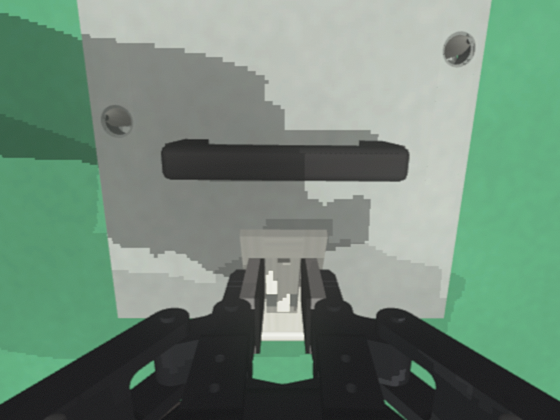

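The wrist view shows the strap's end at (283,240), with the staple inside the slot between the fingers. Pressing down.

step_arm --series '[{"x": 0,"y": 0.3,"z": -0.6,"twist": 0,"jaw": 1.6},{"x": 0,"y": 0.5,"z": -1.2,"twist": 0,"jaw": 1.6},{"x": 0,"y": 0.6,"z": -1.8,"twist": 0,"jaw": 1.6},{"x": 0,"y": 0.6,"z": -2.4,"twist": 0,"jaw": 1.6},{"x": 0,"y": 0.6,"z": -2.9,"twist": 0,"jaw": 1.6},{"x": 0,"y": 0.6,"z": -3.2,"twist": 0,"jaw": 1.6}]'

```text
clock: 29.05
eef_pos: [0.5919, -0.0746, 0.1114]
tool_rot: [0.004, 0.702, 0.006, 0.712]
ft_force: [-0.1, 1.2, 4.9]
grip_width: 0.0161
```

```bash
python3 st.py
```

```text
29.05 pos [ 0.5919 -0.0746  0.1114] yaw 0.2 tilt deg along jaw -0.81 along tool y -0.78 tiltworld [0.014 0.014] j [-0.133  0.494  0.056  1.12   0.015  1.434] r 0.597 F [-0.1  1.2  4.9] g 0.016129430960780608
```

step_arm --series '[{"x": 0,"y": 0,"z": -0.15,"twist": 0,"jaw": 1.6},{"x": 0,"y": 0,"z": -0.3,"twist": 0,"jaw": 1.6},{"x": 0,"y": 0,"z": -0.3,"twist": 0,"jaw": 1.6}]'

```text
clock: 29.3
eef_pos: [0.5921, -0.0746, 0.1112]
tool_rot: [0.004, 0.701, 0.006, 0.713]
ft_force: [-4.7, 1.2, 13.9]
grip_width: 0.0161
```

```bash
python3 st.py;python3 w.py wrist w12
```

```text
29.3 pos [ 0.5921 -0.0746  0.1112] yaw 0.19 tilt deg along jaw -0.92 along tool y -0.78 tiltworld [0.016 0.014] j [-0.133  0.493  0.053  1.117  0.016  1.434] r 0.597 F [-4.7  1.2 13.9] g 0.016067797306338564
[ 0.59206832 -0.07457498  0.11119468] 0.19016060222667994 0.016067797306338564 [-4.70987635  1.24414879 13.87118063]
```

View pics/w12.png

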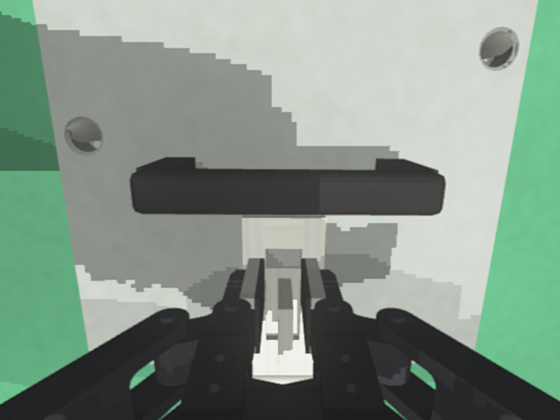

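Firm contact at 14 N, with the strap flat and the staple standing in the slot. Retreating toward the pin and checking the hasp.

step_arm --series '[{"x": 0,"y": 0,"z": 3,"twist": 0,"jaw": 1.6},{"x": 0,"y": 0,"z": 7,"twist": 0,"jaw": 3},{"x": 0,"y": -1,"z": 10,"twist": 7,"jaw": 5},{"x": 0,"y": -4,"z": 11,"twist": 14,"jaw": 5.5},{"x": 0,"y": -7,"z": 11,"twist": 21,"jaw": 5.5},{"x": 0,"y": -10,"z": 11,"twist": 28,"jaw": 5.5},{"x": 0,"y": -13,"z": 11,"twist": 35,"jaw": 5.5},{"x": 0,"y": -16,"z": 11,"twist": 42,"jaw": 5.5},{"x": 0,"y": -17,"z": 11,"twist": 49,"jaw": 5.5},{"x": 0,"y": -17,"z": 11,"twist": 56,"jaw": 5.5}]'

```text
clock: 30.18
eef_pos: [0.5915, -0.2484, 0.2205]
tool_rot: [-0.327, 0.621, 0.34, 0.626]
ft_force: [0.2, -0.9, -1.2]
grip_width: 0.0542
```

step_arm --series '[{"x": 0,"y": 0,"z": 0,"twist": 7,"jaw": 5.5},{"x": 0,"y": 0,"z": 0,"twist": 14,"jaw": 5.5},{"x": 0,"y": 0,"z": 0,"twist": 21,"jaw": 5.5},{"x": 0,"y": 0,"z": 0,"twist": 28,"jaw": 5.5},{"x": 0,"y": 0,"z": 0,"twist": 35,"jaw": 5.5},{"x": 0,"y": 0,"z": 0,"twist": 42,"jaw": 5.5},{"x": 0,"y": 0,"z": 0,"twist": 49,"jaw": 5.5},{"x": 0,"y": 0,"z": 0,"twist": 56,"jaw": 5.5},{"x": 0,"y": 0,"z": 0,"twist": 63,"jaw": 5.5},{"x": 0,"y": 0,"z": 0,"twist": 65,"jaw": 5.5}]'

```text
clock: 31.02
eef_pos: [0.5914, -0.2485, 0.2202]
tool_rot: [-0.61, 0.347, 0.624, 0.344]
ft_force: [-0.3, 1.0, 0.1]
grip_width: 0.0552
```

```bash
python3 st.py; python3 w.py scene s13;python3 w.py wrist w13; python3 w.py top t13; cat > pinm.py <<'E'
from h import *
import sys
for n in sys.argv[1:]:
    cam={'s':'scene','t':'top','w':'wrist'}[n[0]]
    f=np.load(f'pics/{n}.npz');K,T=Tcam(cam,dict(eef_pos=f['pos'],tool_rot=f['rot']));W=cloud(K,T,f['d']);z=W[...,2]
    near=np.hypot(W[...,0]-.63,W[...,1]+.31)<.09
    dark=f['p'].max(-1)<90
    m=near&(z>.031)&(z<.042)
    if n[0]=='w': m&=dark
    P=W[m]
    if len(P)>20:
        r=cv2.minAreaRect((P[:,:2]*1000).astype(np.float32));print(n,'block',len(P),np.median(P[:,2]).round(4),r)
    m=near&(z>.009)&(z<.02)&~dark;P=W[m]
    if len(P)>20:
        vx,vy,x0,y0=cv2.fitLine((P[:,:2]*1000).astype(np.float32),cv2.DIST_HUBER,0,.01,.01).ravel();print(n,'rod',len(P),'ang',np.degrees(np.arctan2(vy,vx)),x0,y0)
    m=(np.abs(W[...,0]-.593)<.016)&(np.abs(W[...,0]-.593)>.009)&(W[...,1]>-.128)&(W[...,1]<-.05)&(z>.1)&(z<.135);P=W[m]
    if len(P)>20:
        c=np.polyfit(P[:,1],P[:,2],1);print(n,'hasp rails slope',c[0],'z',np.percentile(P[:,2],[5,50,95]),len(P))
E
python3 pinm.py s13 w13 t13
```

```text
31.0167 pos [ 0.5914 -0.2485  0.2202] yaw 121.52 tilt deg along jaw -0.88 along tool y -0.79 tiltworld [-0.02   0.006] j [-0.397  0.555  0.445  1.481 -0.002 -0.947] r 0.641 F [-0.3  1.   0.1] g 0.05523211239273924
[ 0.59139255 -0.24854222  0.22015473] 121.51719374302456 0.05523211239273924 [-0.26029861  1.03905599  0.11019256]
[ 0.59139981 -0.24851898  0.22017942] 121.43253215366552 0.05515183223073487 [ 0.61698228 -0.7961593  -0.47697885]
[ 0.59138351 -0.24854428  0.22019361] 121.23315002534815 0.054880642140085416 [-0.25261677 -0.18393687 -0.29424006]
s13 block 119 0.0335 ((613.9076538085938, -318.0698547363281), (37.18483352661133, 36.62738037109375), 31.736793518066406)
s13 rod 73 ang 30.247307 658.0601 -291.86325
s13 hasp rails slope -0.008789779196822535 z [0.10883697 0.11086925 0.11310116] 139
w13 block 1393 0.0345 ((612.7748413085938, -318.618408203125), (35.11133575439453, 35.396705627441406), 30.543319702148438)
w13 rod 476 ang 30.865559 658.5841 -291.03497
w13 hasp rails slope -0.0005292542679598286 z [0.11044329 0.11144743 0.11253051] 1026
t13 rod 32 ang 28.655565 675.6797 -282.65518
t13 hasp rails slope 0.007779385718995559 z [0.1063221  0.11008471 0.11377643] 189
```

View pics/w13.png

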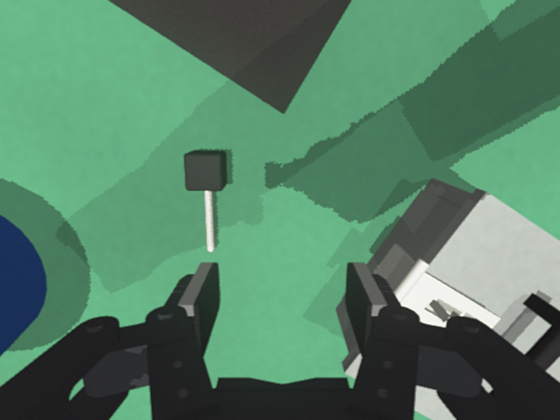

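View pics/s13.png

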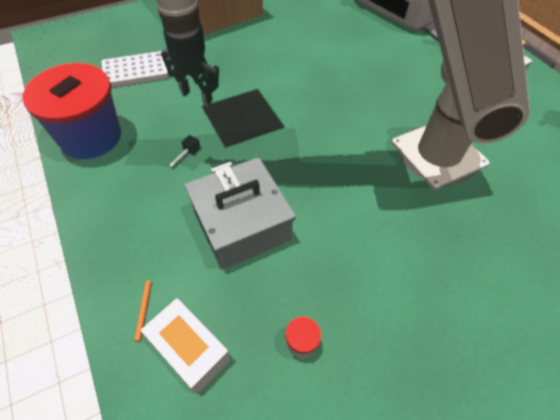

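The hasp lies flat: rail slope about 0, top at z=0.111. The pin block is at (206,170) in the wrist view, which gives (0.613, -0.3186) with yaw 30.8°. Going to grasp it.

step_arm --series '[{"x": 1,"y": -3,"z": -3,"twist": -0.5,"jaw": 5.5},{"x": 2.1,"y": -7,"z": -6,"twist": -0.5,"jaw": 5.5},{"x": 2.1,"y": -7,"z": -9,"twist": -0.5,"jaw": 5.5},{"x": 2.1,"y": -7,"z": -12,"twist": -0.5,"jaw": 5.5},{"x": 2.1,"y": -7,"z": -14,"twist": -0.5,"jaw": 5.5},{"x": 2.1,"y": -7,"z": -14,"twist": -0.5,"jaw": 5.5}]'

```text
clock: 31.67
eef_pos: [0.6084, -0.3172, 0.0733]
tool_rot: [-0.603, 0.352, 0.625, 0.349]
ft_force: [-0.2, -0.0, -0.4]
grip_width: 0.0549
```

```bash
python3 st.py;python3 w.py wrist w14;python3 pinm.py w14
```

```text
31.6667 pos [ 0.6084 -0.3172  0.0733] yaw 120.56 tilt deg along jaw -1.45 along tool y -1.15 tiltworld [-0.03   0.012] j [-0.479  0.732  0.374  1.245 -0.004 -1.013] r 0.686 F [-0.2 -0.  -0.4] g 0.05493595061269232
[ 0.60840149 -0.31720621  0.07325967] 120.56403207814195 0.05493595061269232 [-0.21897776 -0.04753644 -0.39293237]
w14 block 3734 0.0344 ((612.9385986328125, -319.1994934082031), (35.26687240600586, 35.968101501464844), 30.39564323425293)
w14 rod 997 ang 30.856737 660.4961 -290.89923
```

View pics/w14.png

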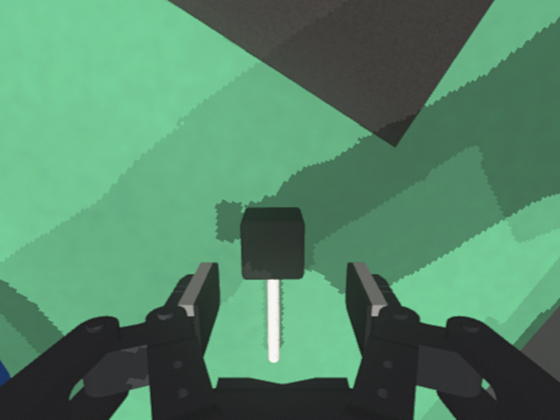

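Block at (273,242), centred between the pads. Descending and gripping.

step_arm --series '[{"x": 0.4,"y": -0.2,"z": -1.5,"twist": 0.2,"jaw": 5.5},{"x": 0.4,"y": -0.2,"z": -3,"twist": 0.2,"jaw": 5.5},{"x": 0.4,"y": -0.2,"z": -4.5,"twist": 0.2,"jaw": 5.5},{"x": 0.4,"y": -0.2,"z": -5.6,"twist": 0.2,"jaw": 5.5},{"x": 0.4,"y": -0.2,"z": -6.3,"twist": 0.2,"jaw": 5.5},{"x": 0.4,"y": -0.2,"z": -6.3,"twist": 0.2,"jaw": 5.5}]'

```text
clock: 32.22
eef_pos: [0.6137, -0.3194, 0.0127]
tool_rot: [-0.605, 0.351, 0.625, 0.347]
ft_force: [-0.1, 0.3, -0.1]
grip_width: 0.0548
```

```bash
python3 st.py
```

```text
32.2167 pos [ 0.6137 -0.3194  0.0127] yaw 120.81 tilt deg along jaw -1.30 along tool y -1.06 tiltworld [-0.027  0.01 ] j [-0.478  0.791  0.322  1.13  -0.004 -1.016] r 0.692 F [-0.1  0.3 -0.1] g 0.054761313295977644
```

step_arm --series '[{"x": -0.05,"y": 0,"z": -0.35,"twist": 0,"jaw": 5.5},{"x": -0.05,"y": 0,"z": -0.35,"twist": 0,"jaw": 2.5},{"x": -0.05,"y": 0,"z": -0.35,"twist": 0,"jaw": 2.5},{"x": -0.05,"y": 0,"z": -0.35,"twist": 0,"jaw": 2.5},{"x": -0.05,"y": 0,"z": -0.35,"twist": 0,"jaw": 2.5},{"x": -0.05,"y": 0,"z": -0.35,"twist": 0,"jaw": 2.5},{"x": -0.05,"y": 0,"z": 2,"twist": 0,"jaw": 2.5},{"x": -0.05,"y": 0,"z": 6,"twist": 0,"jaw": 2.5},{"x": -0.05,"y": 0,"z": 9,"twist": 0,"jaw": 2.5},{"x": -0.05,"y": 0,"z": 9,"twist": 0,"jaw": 2.5}]'

```text
clock: 33.05
eef_pos: [0.6171, -0.3214, 0.1111]
tool_rot: [-0.609, 0.351, 0.62, 0.348]
ft_force: [1.0, -1.4, 0.8]
grip_width: 0.0352
```

```bash
python3 st.py;python3 w.py wrist w15
```

```text
33.05 pos [ 0.6171 -0.3214  0.1111] yaw 120.81 tilt deg along jaw -0.65 along tool y -0.65 tiltworld [-0.016  0.004] j [-0.479  0.714  0.442  1.314 -0.004 -1.016] r 0.696 F [ 1.  -1.4  0.8] g 0.03517243297589024
[ 0.61713243 -0.32142824  0.11111303] 120.81438742543429 0.03517243297589024 [ 0.98720037 -1.43497161  0.82326164]
```

View pics/w15.png

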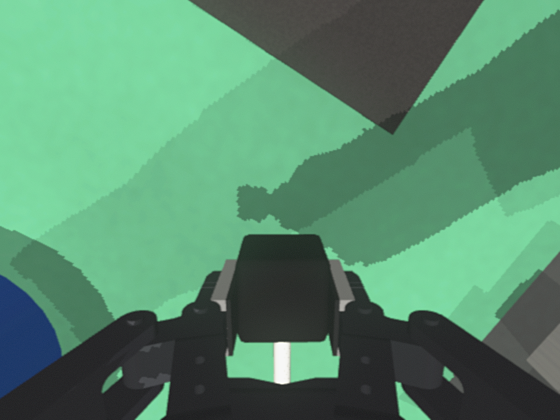

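The pin is gripped at 35 mm. Carrying it to the -x side of the staple.

step_arm --series '[{"x": -1,"y": 1,"z": 3,"twist": 0,"jaw": 2.5},{"x": -2.5,"y": 3,"z": 6,"twist": -4,"jaw": 2.5},{"x": -4,"y": 5.5,"z": 8,"twist": -8,"jaw": 2.5},{"x": -5.5,"y": 8,"z": 9,"twist": -12,"jaw": 2.5},{"x": -7,"y": 11,"z": 9,"twist": -16,"jaw": 2.5},{"x": -9,"y": 14,"z": 9,"twist": -20,"jaw": 2.5},{"x": -11,"y": 17,"z": 9,"twist": -24,"jaw": 2.5},{"x": -13,"y": 20,"z": 9,"twist": -28,"jaw": 2.5},{"x": -13.9,"y": 22.5,"z": 9,"twist": -31.1,"jaw": 2.5},{"x": -13.9,"y": 23.2,"z": 9,"twist": -31.1,"jaw": 2.5}]'

```text
clock: 33.93
eef_pos: [0.4735, -0.0856, 0.1969]
tool_rot: [-0.491, 0.501, 0.508, 0.501]
ft_force: [-0.8, -0.8, -1.5]
grip_width: 0.0348
```

step_arm --series '[{"x": 0,"y": 0,"z": 0,"twist": 0,"jaw": 2.5},{"x": 0,"y": 0,"z": 0,"twist": 0,"jaw": 2.5}]'

```text
clock: 34.1
eef_pos: [0.4729, -0.0852, 0.1962]
tool_rot: [-0.491, 0.501, 0.508, 0.5]
ft_force: [0.9, -0.3, -1.8]
grip_width: 0.0348
```

```bash
python3 st.py;python3 w.py wrist w16;python3 w.py scene s16;python3 w.py top t16; python3 - <<'E'
from h import *
o=bot.get_obs();tp=o['eef_pos']
for n in ['s16','t16','w16']:
    cam={'s':'scene','t':'top','w':'wrist'}[n[0]]
    f=np.load(f'pics/{n}.npz');K,T=Tcam(cam,dict(eef_pos=f['pos'],tool_rot=f['rot']));W=cloud(K,T,f['d']);z=W[...,2];tp=f['pos']
    sp=f['p'].astype(int);bright=sp.min(-1)>110
    m=(W[...,0]>tp[0]+.024)&(W[...,0]<tp[0]+.1)&(np.abs(W[...,1]-tp[1])<.02)&(np.abs(z-tp[2])<.03);P=W[m]
    if len(P)>10:
        print(n,'rod',len(P),'ytcp-rel fit',np.polyfit(P[:,0]-tp[0],P[:,1]-tp[1],1),'z fit',np.polyfit(P[:,0]-tp[0],P[:,2]-tp[2],1),'xrange',P[:,0].min()-tp[0],P[:,0].max()-tp[0])
    m=(np.hypot(W[...,0]-tp[0],W[...,1]-tp[1])<.03)&(z>tp[2]+.015)&(z<tp[2]+.035)&(f['p'].max(-1)<90);P=W[m]
    if len(P)>20:print(n,'blocktop',len(P),np.median(P[:,2])-tp[2],cv2.minAreaRect(((P[:,:2]-tp[:2])*1000).astype(np.float32)))
    m=(np.abs(W[...,0]-.5934)<.008)&(np.abs(W[...,1]+.0894)<.025)&(z>.128)&(z<.14);P=W[m]
    if len(P)>4:print(n,'staple top',P.mean(0),P[:,1].min(),P[:,1].max(),P[:,0].min(),P[:,0].max(),len(P))
E
```

```text
34.1 pos [ 0.4729 -0.0852  0.1962] yaw 89.89 tilt deg along jaw -0.94 along tool y -1.10 tiltworld [-0.019  0.017] j [-0.186  0.238 -0.091  1.263  0.013 -0.185] r 0.481 F [ 0.9 -0.3 -1.8] g 0.0347809643095417
[ 0.47288685 -0.08520054  0.19615044] 89.8857617847104 0.0347809643095417 [ 0.89654344 -0.26402767 -1.82980604]
[ 0.47342548 -0.08592738  0.19624585] 89.8190751339998 0.034906502985726715 [ 0.69025123 -0.42188481 -1.73918908]
[ 0.47376379 -0.08633715  0.19635874] 89.76960667933697 0.035149380488891234 [ 0.41481057 -1.26900437 -1.11691543]
s16 rod 106 ytcp-rel fit [-0.00277936  0.00109403] z fit [-0.00333378  0.00414377] xrange 0.024355143205892882 0.08826401295836045
s16 blocktop 179 0.02314465202305785 ((5.217164993286133, 3.6409912109375), (49.97091293334961, 34.31951141357422), 75.3655014038086)
s16 staple top [ 0.59350521 -0.08765031  0.13313186] -0.10235262778147658 -0.07678056263895494 0.5904070704088538 0.5966586118242527 32
t16 staple top [ 0.59444222 -0.08681984  0.13252325] -0.09394452073464347 -0.0789948845807851 0.5915359614589112 0.5975038125884754 20
w16 rod 675 ytcp-rel fit [6.31015158e-03 3.03646551e-05] z fit [-0.02805958  0.00667502] xrange 0.02928767087177525 0.05334190073455142
w16 blocktop 9258 0.024287879318783567 ((-0.7150764465332031, -0.06595230102539062), (58.58436965942383, 35.58426284790039), 89.4429931640625)
```

View pics/s16.png

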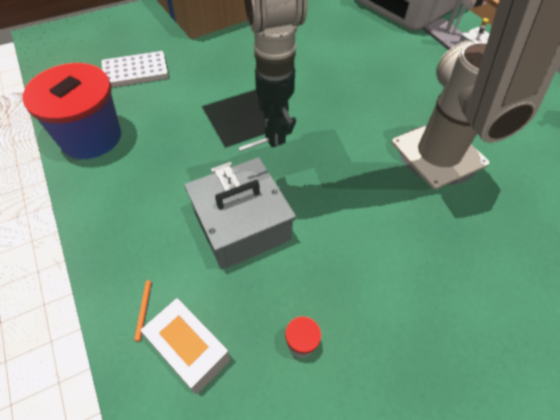

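View pics/w16.png

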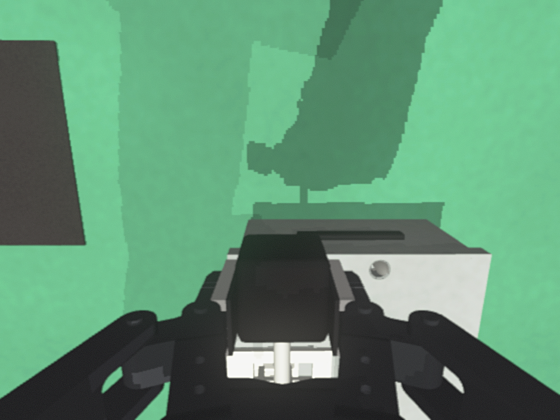

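Rod tip is 88 mm ahead of the TCP and level, and the block's underside is 9.7 mm below the TCP. The staple is at y≈-0.0895. Lowering to insertion height.

step_arm --series '[{"x": 0.2,"y": -0.3,"z": -1.5,"twist": 0,"jaw": 2.5},{"x": 0.2,"y": -0.32,"z": -3,"twist": 0,"jaw": 2.5},{"x": 0.2,"y": -0.32,"z": -4.5,"twist": 0,"jaw": 2.5},{"x": 0.2,"y": -0.32,"z": -6,"twist": 0,"jaw": 2.5},{"x": 0.2,"y": -0.32,"z": -7.2,"twist": 0,"jaw": 2.5},{"x": 0.2,"y": -0.32,"z": -7.8,"twist": 0,"jaw": 2.5},{"x": 0.2,"y": -0.32,"z": -7.8,"twist": 0,"jaw": 2.5}]'

```text
clock: 34.83
eef_pos: [0.475, -0.0904, 0.1167]
tool_rot: [-0.489, 0.503, 0.508, 0.5]
ft_force: [-0.4, 0.0, -1.7]
grip_width: 0.0349
```

```bash
python3 st.py;python3 w.py scene s17; python3 - <<'E'
from h import *
f=np.load('pics/s17.npz');tp=f['pos']
K,T=Tcam('scene',None);W=cloud(K,T,f['d']);z=W[...,2]
m=(W[...,0]>tp[0]+.024)&(W[...,0]<tp[0]+.1)&(np.abs(W[...,1]-tp[1])<.02)&(z>.116)&(z<.14);P=W[m]
P=P[P[:,0]<.575];print('rod',len(P),np.polyfit(P[:,0]-tp[0],P[:,1],1),P[:,1].mean(),P[:,2].mean(),P[:,0].max()-tp[0])
u,v=proj(K,T,[.57,-.09,.12]);u,v=int(u),int(v);print(u,v)
cv2.imwrite('pics/c17.png',cv2.resize(f['p'][v-35:v+35,u-45:u+45,::-1],None,fx=8,fy=8,interpolation=cv2.INTER_CUBIC))
E
```

```text
34.8333 pos [ 0.475  -0.0904  0.1167] yaw 89.66 tilt deg along jaw -0.95 along tool y -1.23 tiltworld [-0.021  0.017] j [-0.196  0.31  -0.214  1.071  0.012 -0.19 ] r 0.484 F [-0.4  0.  -1.7] g 0.034933666677787134
[ 0.47503823 -0.09037484  0.11668278] 89.6607730863656 0.034933666677787134 [-0.35988718  0.01548302 -1.66188515]
rod 88 [-0.00695325 -0.08917936] -0.08956587390232053 0.12092601536281937 0.08744641021274963
236 172
```

View pics/c17.png

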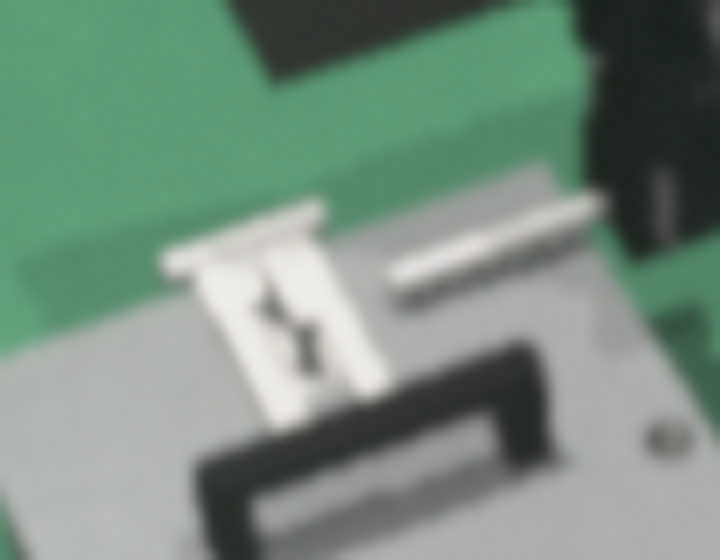

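The picture shows the rod at (390-600, 200-280) pointing level at the staple. Shifting slightly in +y and inserting.

step_arm --series '[{"x": 0.3,"y": 0.14,"z": 0.1,"twist": 0,"jaw": 2.5},{"x": 0.8,"y": 0.14,"z": 0.1,"twist": 0,"jaw": 2.5},{"x": 1.3,"y": 0.14,"z": 0.1,"twist": 0,"jaw": 2.5},{"x": 1.8,"y": 0.14,"z": 0.1,"twist": 0,"jaw": 2.5},{"x": 2.3,"y": 0.14,"z": 0.1,"twist": 0,"jaw": 2.5},{"x": 2.8,"y": 0.14,"z": 0.1,"twist": 0,"jaw": 2.5},{"x": 3.3,"y": 0.14,"z": 0.1,"twist": 0,"jaw": 2.5},{"x": 3.8,"y": 0.14,"z": 0.1,"twist": 0,"jaw": 2.5},{"x": 4.3,"y": 0.14,"z": 0.1,"twist": 0,"jaw": 2.5},{"x": 4.8,"y": 0.14,"z": 0.1,"twist": 0,"jaw": 2.5}]'

```text
clock: 35.72
eef_pos: [0.5241, -0.0889, 0.1186]
tool_rot: [-0.49, 0.502, 0.508, 0.5]
ft_force: [0.0, 0.8, -1.5]
grip_width: 0.035
```

```bash
python3 st.py;python3 w.py scene s18; python3 - <<'E'
from h import *
f=np.load('pics/s18.npz');u,v=236,172
cv2.imwrite('pics/c18.png',cv2.resize(f['p'][v-35:v+35,u-45:u+45,::-1],None,fx=8,fy=8,interpolation=cv2.INTER_CUBIC))
E
```

```text
35.7167 pos [ 0.5241 -0.0889  0.1186] yaw 89.68 tilt deg along jaw -0.94 along tool y -1.14 tiltworld [-0.02   0.016] j [-0.175  0.394 -0.084  1.116  0.013 -0.17 ] r 0.532 F [ 0.   0.8 -1.5] g 0.035044565911391226
[ 0.5241434  -0.08891172  0.11864297] 89.6787396264133 0.035044565911391226 [ 0.00891675  0.82200352 -1.47449853]
```

View pics/c18.png

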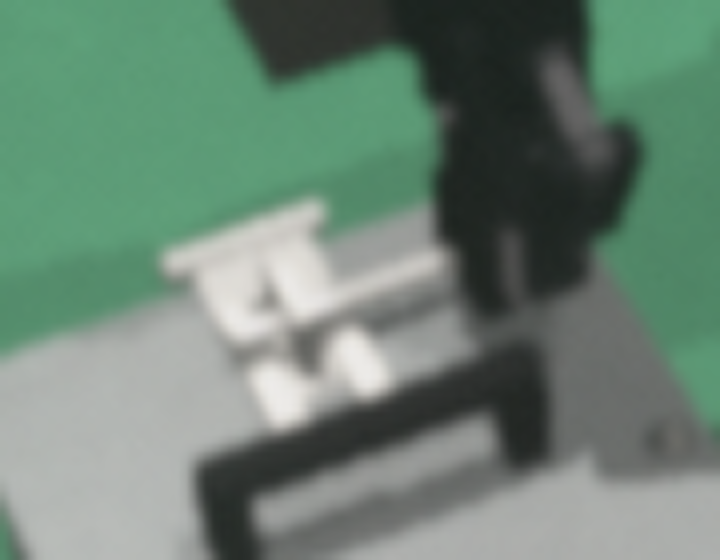

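The rod runs through the staple with no force. Pushing on until the block meets the strap, and lowering it onto the lid.

step_arm --series '[{"x": 0.5,"y": 0,"z": 0,"twist": 0,"jaw": 2.5},{"x": 1,"y": 0,"z": 0,"twist": 0,"jaw": 2.5},{"x": 1.5,"y": 0,"z": 0,"twist": 0,"jaw": 2.5},{"x": 2,"y": 0,"z": 0,"twist": 0,"jaw": 2.5},{"x": 2.4,"y": 0,"z": -0.1,"twist": 0,"jaw": 2.5},{"x": 2.8,"y": 0,"z": -0.2,"twist": 0,"jaw": 2.5},{"x": 3,"y": 0,"z": -0.25,"twist": 0,"jaw": 2.5},{"x": 3.2,"y": 0,"z": -0.25,"twist": 0,"jaw": 2.5}]'

```text
clock: 36.43
eef_pos: [0.5566, -0.0889, 0.1162]
tool_rot: [-0.489, 0.502, 0.508, 0.5]
ft_force: [-9.8, 0.6, 6.7]
grip_width: 0.035
```

```bash
python3 st.py
```

```text
36.4333 pos [ 0.5566 -0.0889  0.1162] yaw 89.68 tilt deg along jaw -0.93 along tool y -1.17 tiltworld [-0.02   0.016] j [-0.165  0.455  0.006  1.144  0.013 -0.16 ] r 0.564 F [-9.8  0.6  6.7] g 0.0350075444086937
```

The block meets the strap (-10 N in x) and rests on the lid. Releasing.

step_arm --series '[{"x": 0,"y": 0,"z": 0,"twist": 0,"jaw": 4.4},{"x": 0,"y": 0,"z": 0,"twist": 0,"jaw": 4.4},{"x": 0,"y": 0,"z": 0,"twist": 0,"jaw": 4.4},{"x": 0,"y": 0,"z": 1,"twist": 0,"jaw": 4.4},{"x": 0,"y": 0,"z": 4,"twist": 0,"jaw": 4.4},{"x": 0,"y": 0,"z": 8,"twist": 0,"jaw": 4.4},{"x": -2,"y": -2,"z": 12,"twist": 0,"jaw": 4.4},{"x": -5,"y": -6,"z": 13,"twist": 0,"jaw": 4.4},{"x": -8,"y": -10,"z": 13,"twist": 0,"jaw": 4.4},{"x": -11,"y": -14,"z": 13,"twist": 0,"jaw": 4.4}]'

```text
clock: 37.27
eef_pos: [0.4655, -0.2053, 0.2485]
tool_rot: [-0.492, 0.501, 0.506, 0.5]
ft_force: [0.9, -0.8, 0.1]
grip_width: 0.0438
```

step_arm --series '[{"x": -3,"y": -4,"z": 0,"twist": 0,"jaw": 4.4},{"x": -6,"y": -8,"z": 0,"twist": 0,"jaw": 4.4},{"x": -8,"y": -12,"z": 0,"twist": 0,"jaw": 4.4},{"x": -8,"y": -12,"z": 0,"twist": 0,"jaw": 4.4},{"x": -8,"y": -12,"z": 0,"twist": 0,"jaw": 4.4}]'

```text
clock: 37.68
eef_pos: [0.3833, -0.3289, 0.2497]
tool_rot: [-0.491, 0.503, 0.504, 0.502]
ft_force: [1.0, -0.6, 0.4]
grip_width: 0.0442
```

```bash
python3 st.py;python3 w.py scene s19;python3 w.py top t19; python3 - <<'E'
from h import *
f=np.load('pics/s19.npz');u,v=236,182
cv2.imwrite('pics/c19.png',cv2.resize(f['p'][v-40:v+40,u-50:u+50,::-1],None,fx=7,fy=7,interpolation=cv2.INTER_CUBIC))
f=np.load('pics/t19.npz');cv2.imwrite('pics/d19.png',cv2.resize(f['p'][130:230,235:360,::-1],None,fx=6,fy=6,interpolation=cv2.INTER_CUBIC))
for n in ['t19','s19']:
    cam='scene' if n[0]=='s' else 'top'
    f=np.load(f'pics/{n}.npz');K,T=Tcam(cam,None);W=cloud(K,T,f['d']);z=W[...,2]
    near=(np.hypot(W[...,0]-.593,W[...,1]+.0285)<.14)
    m=near&(z>.101)&(z<.108);P=W[m];P=P[np.abs(P[:,1]+.0285)<.1];print(n,'lid',np.median(P[:,2]),cv2.minAreaRect((P[:,:2]*1000).astype(np.float32)))
    m=near&(z>.134)&(z<.145)&(W[...,1]<-.06)&(W[...,0]<.585);P=W[m];
    if len(P)>10:print('pinblock',np.median(P[:,2]),cv2.minAreaRect((P[:,:2]*1000).astype(np.float32)))
    m=(np.abs(W[...,0]-.593)<.017)&(np.abs(W[...,0]-.593)>.009)&(W[...,1]>-.128)&(W[...,1]<-.05)&(z>.1)&(z<.115);P=W[m];print('hasp',np.polyfit(P[:,1],P[:,2],1)[0],np.median(P[:,2]))
    m=(np.hypot(W[...,0]-.6022,W[...,1]-.2875)<.06)&(z>.065);P=W[m];print('cup',P.mean(0),cv2.minAreaRect((P[:,:2]*1000).astype(np.float32))[0])
E
```

```text
37.6833 pos [ 0.3833 -0.3289  0.2497] yaw 89.44 tilt deg along jaw -0.65 along tool y -0.83 tiltworld [-0.014  0.012] j [-7.090e-01  2.590e-01  7.600e-02  1.407e+00 -1.000e-03 -6.990e-01] r 0.505 F [ 1.  -0.6  0.4] g 0.044246208177454
[ 0.38327809 -0.32886835  0.24965049] 89.44236408849261 0.044246208177454 [ 1.00146284 -0.5519485   0.40008433]
[ 0.38439338 -0.3270238   0.24946144] 89.54815750880066 0.04424933002424468 [ 0.71905047 -0.28278328 -0.76144279]
t19 lid 0.10489544854129051 ((593.80810546875, -32.253570556640625), (191.9959259033203, 189.1800537109375), 89.51258850097656)
pinblock 0.13870053792775194 ((557.20947265625, -90.19927215576172), (34.3950309753418, 34.61891555786133), 89.10502624511719)
hasp -0.00734020555587654 0.10995715489427138
cup [0.60260374 0.28783835 0.07323774] (602.7615356445312, 288.6068420410156)
s19 lid 0.10576711755750501 ((593.5400390625, -30.335540771484375), (195.6941375732422, 190.8538055419922), 89.67708587646484)
pinblock 0.13956038405653892 ((557.0126342773438, -88.61592864990234), (37.996849060058594, 35.77915954589844), 88.21648406982422)
hasp -0.004107924729167243 0.11069496222711994
cup [0.60379122 0.29127291 0.07393169] (603.27587890625, 290.132568359375)
```

View pics/c19.png

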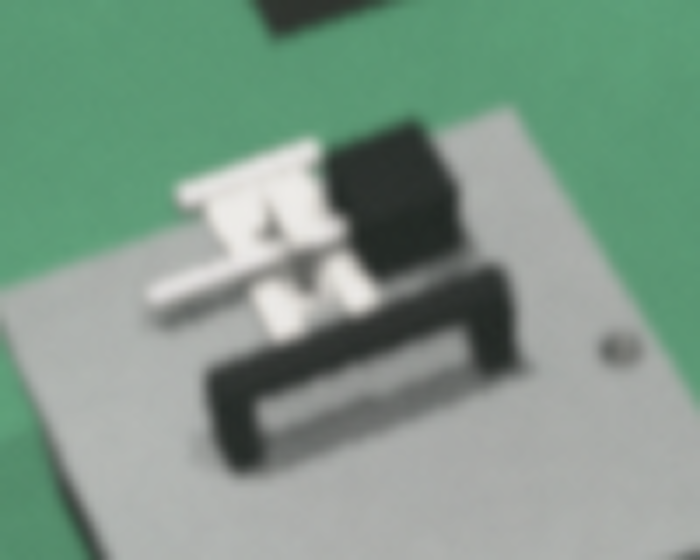

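View pics/d19.png

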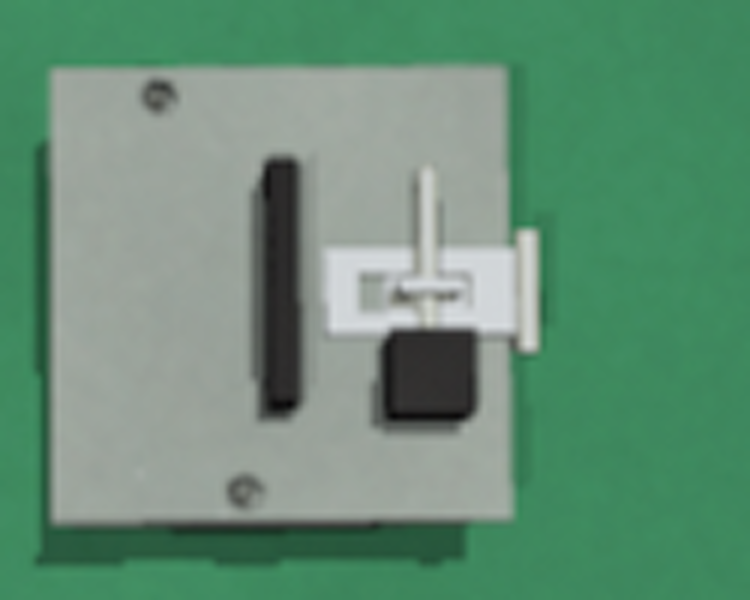

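Both pictures show the rod through the staple, the block against the strap and standing on the lid (top z≈0.139), the hasp flat and the cup unmoved. Handing in.

```bash
python3 -c "
from h import *
print(bot.job_done())"
```

```text
the job is handed in; nothing more can be done
None
```

I put all three bottles present upright in their own compartments, seated the lid on both pegs with the staple on the hasp side, and swung the hasp flat. The pin is through the staple with its grip block against the strap. I handed the job in at about 38 s of the 210 s allowed, and `job_done()` gave no verdict.

Last checks, with the gripper clear of everything:
- **Bottles:** the first two measured upright with caps at z≈0.083. I only confirmed the third by eye in the wrist picture, and none could be checked once the lid was on.
- **Lid:** its top is at z≈0.105–0.106 against 0.106 expected, and it is flat. Its centre is within about 2–4 mm of the chest's, which is no finer than the cameras' own disagreement.
- **Hasp:** slope below 0.01 rad, with its top at z≈0.110–0.111.
- **Pin:** the block is at about (0.557, -0.089) with its top at z≈0.139, so it stands on the lid. From that, `pin_mid` is about 4 mm from the staple's centre. The pin's yaw is within about 2° of the lid's.
- **Cup:** it did not move in the top view.

Two things went less than smoothly:
- **Joint limit:** joint 6 reached its limit on the way to the lid and left the tool tilted about 5°. I removed the tilt by reaching past the arm's outer limit before gripping the lid.
- **Camera offset:** the scene camera read about 2–3 mm more in y than the other two, so I relied on the wrist and top views.

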